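Space the slats of a pot stand with a hooked spacer

TASK

Set the two loose slats of the wooden pot stand at equal gaps from the screwed-down one, using the hooked wooden spacer: hold it by its rib, hook its lip over the far edge of the loose slat next to the screwed one and draw that slat in until the spacer's block meets the screwed slat, then lift it, step it along and set the outer slat against the middle one in the same way. Leave both slats lying flat and square across the bearers and stand the spacer upright on the bench beside the pot stand.

Things in the scene. Friction and masses are not known exactly. Their poses are not given: they have to be found in the camera images.
- gauge: Hooked spacer, brown wood, on the bench left or right of the stand; not the plain block opposite. Origin: centre of underside. 56 (x) x100 (y) x90 mm, 0.2 kg. Feet z 0-30: spacer block y 24 to 50, lip y -50 to -36; notch between, bridge z 30-45, grip rib 24 (y) x56, z 45-90. +y starts within 40 deg of the robot's left. Lip on a slat's far edge, block on the slat before: gap 50 mm.
- pot_stand: Slatted stand, fixed. Origin: on the bench midway between 2 bearers, each 18 wide, 25 high, 290 long along y, at x -55 and 55 mm (92 clear between). +y: along the row, to the robot's left within 9 deg. A pale slat is screwed on at the +y end (2 screw heads): centre y 120, face to the loose slats y 102, top z 37. Finished slat centres: middle y 34, outer y -52.
- slat_1: Middle pale wooden slat, loose across both bearers, next to the screwed slat but 70 to 90 mm away from it. 140 (x, its length) x 36 (y) x 12 (z) mm, about 0.15 kg. Origin: centre of its underside, 25 mm above the bench. Slides along the bearers with 1 to 2 N.
- slat_2: Outer slat, loose, the same as the middle one (140 x 36 x 12 mm, origin at the centre of its underside), farther along the row toward the stand's -y (the robot's right), 55 to 100 mm from the middle slat at the start.

How it is judged:
By the outcome, as a careful person would: the job done as asked, in the order asked, and still so for the second after the job is handed in, with the robot touching nothing.
It also fails if it takes over 58 s, if anything falls off the work surface, if the arm or the gripper's body presses on something with over 40 N, if the wrist force passes 120 N, or if a joint passes its speed limit or range.

ROBOT

A 7-joint arm with a two-finger parallel gripper is mounted at the origin on a cart in front of the work surface, level with it; the furniture and walls round the work are solid. World frame = base frame: x ahead of the robot, y to its left, z up, the work surface at z = 0. Lengths are in m, angles in rad, forces in N, time in s.
With the tool pointing down it reaches from about 0.425 to 0.925 m from the base axis. Payload 6.8 kg.
Tool frame: the origin (TCP) lies on the centre line of the jaws, within the pads' length; the fingertips stand 17 mm ahead of it and the grasp point (between the pads) lies 2 mm behind it (nose_length is the distance from the TCP to the fingertips, in m); z points along the fingers, x is the direction in which the jaws open and shut, and the axes are right-handed (so a half turn about z gives the same grasp; the last joint's range is limited). The gripper opens to 85 mm and grips with 20 to 120 N. Pads are 22 mm wide; open, the fingers measure 114 mm over their backs; the gripper's body (76 mm by 85 mm) begins 54 mm behind the grasp point. The pads swing forward as they close: fully open they stand 13 mm farther back than shut.
Start: joints at [-1.37, 0.477, 0.022, 1.555, -0.011, 1.109, -0.083], TCP at [0.205, 0.643, 0.248] pointing down, gripper open.
Joint ranges: [-2.96, 2.96], [-0.34, 2.1], [-1.41, 1.46], [0.24, 2.44], [-1.37, 4.51], [0.17, 1.92], [-2.96, 2.96]. Speed limits (rad/s): [2.39, 2.39, 3.14, 3.14, 3.14, 3.14, 3.14].

INTERFACE

Orientations are given as a unit quaternion [w, x, y, z].
In Python, from station import * gives the robot as it stands.
- The arm moves only by the tool send_rows, never from a script. Its argument "commands" is a list of rows, each an object with "translation": the shift along the tool's x, y, z in m, a list of three; "rot": the turn, a rotation vector about the tool's x, y, z in degrees, a list of three; "grip": the finger opening in m, from 0 to 0.0854. In form: [{"translation": [tx, ty, tz], "rot": [rx, ry, rz], "grip": grip}, ...]. A call has exactly 5 rows; each row shifts and turns the commanded pose from where the row before left it, along the tool's axes as they then stand; what a row does not reach is not made up. A row lasts 1/12 s, in which the tool goes at most 41.7 mm and 7.16 degrees, less where a joint would pass 70% of its speed; a pose out of reach is approached as far as the arm can. A call with a gripper value outside its range is refused whole. The fingers move at their own pace and stop on an object; "force" is the grip in N (left out, the last holds). Time passes only in rows, so rows that do not move let the fingers close, or fill a call up. It gives the time, the measured TCP pose, the force and the opening at its end, in the units of the state.
- get_obs(): the state, without advancing time (a new reading comes with each control period).
- read_camera(name): name is "scene" or "top"; returns a dict with "pixels" (400x640x3 uint8, red, green, blue), "depth" (400x640 float32, m along the optical axis (not along the pixel's ray), 0 where there is no reading), "mtx" (3x3 intrinsics, pixels), "dist" ([k1, k2, p1, p2, k3] as OpenCV has them; the pictures are not rectified), "extrinsics" (4x4, takes a point from camera to world coordinates). Camera axes: x right, y up, looking along -z (the intrinsics and any distortion apply to the point x, -y, -z); pixel columns grow to the right and rows downward; lengths in m; the calibration is good to about 2 mm. A picture is of the moment at which its call begins.
- hand_in(): hands the job in, once; it reports no verdict.
The state is a dict: "t": time; "q": joint angles; "joint_vel": joint speeds; "joint_torque": joint torques, N m; "eef_pos": TCP position; "tool_rot": TCP orientation; "contact_force": force on the tool from outside, world axes, zero at the start; "torque": the same for the moment, N m; "gripper_width": opening from 0.0 (shut) to 1.0 (fully open).
Only numpy, scipy, OpenCV 4.12 (cv2) and the standard library are available. Lean on these libraries where they do the work, as an engineer would, in place of code of your own. Each camera call takes 0.05 s, during which the arm holds its last target.

## Working session

There is one attempt and no reset: what is moved stays moved. The work goes in short steps, Python scripts to look and compute and a tool call to move; the robot and the scene stay as the last step left them, time stands still between calls to the robot, and variables do not carry over. Pictures are saved under pics/ and viewed, and the job is handed in when it is done.

Besides the shell and the picture viewer there is one more tool, called after "Request:" as a command line: name --argument value ..., lists and objects as JSON in quotes. send_rows: Moves the arm, as the interface text tells. Its arguments: {"type":"object","properties":{"commands":{"type":"array","items":{"type":"object","properties":{"translation":{"type":"array","items":{"type":"number"}},"rot":{"type":"array","items":{"type":"number"}},"grip":{"type":"number"}}}},"force":{"type":"number"}},"required":["commands"]}

```bash
ls; mkdir -p pics; python3 - <<'E'
from station import *
import cv2,numpy as np
o=get_obs();print(o)
for n in("scene","top"):
    c=read_camera(n);cv2.imwrite(f"pics/{n}0.png",c["pixels"][:,:,::-1]);np.savez(f"{n}0.npz",**c)
    print(n,c["mtx"],c["dist"],c["extrinsics"])
E
```

```text
pics
{'t': 0.0, 'q': array([-1.37007588,  0.47784367,  0.02234055,  1.55645568, -0.01150686,
        1.10934082, -0.08308915]), 'joint_vel': array([-1.00149912e-03, -1.86944858e-04,  4.83383370e-04, -1.89931211e-04,
        6.57395829e-04, -6.81644232e-04, -3.71332572e-05]), 'joint_torque': array([ 5.99228915e-04, -5.96460056e+01,  1.60813842e+00, -2.81198716e+01,
        1.25054520e-02,  9.18241072e-03, -7.56527982e-06]), 'eef_pos': array([0.20499249, 0.64251252, 0.24729473]), 'tool_rot': array([ 6.20765255e-04,  8.07436257e-01,  5.89954041e-01, -7.31865439e-04]), 'contact_force': array([-0.21997098,  0.37496775,  0.92850532]), 'torque': array([-4.66991392e-02, -7.37745563e-05, -2.62536046e-03]), 'gripper_width': 1.0021735797159517}
scene [[502.00905172   0.         320.90912017]
 [  0.         502.00905172 203.79890286]
 [  0.           0.           1.        ]] [0.01647087 0.         0.         0.         0.        ] [[ 0.60595345  0.50870712 -0.61158604 -0.24998317]
 [-0.79528893  0.36967926 -0.4804714  -0.58929841]
 [-0.01832854  0.77753091  0.62857756  0.86020684]
 [ 0.          0.          0.          1.        ]]
top [[418.11589739   0.         313.40103066]
 [  0.         418.11589739 192.11404979]
 [  0.           0.           1.        ]] [-0.0854916  0.         0.         0.         0.       ] [[ 0.02764735  0.98846556 -0.14890082  0.37231096]
 [-0.99959366  0.02630427 -0.01098216  0.00697765]
 [-0.00693876  0.14914395  0.98879115  1.06516398]
 [ 0.          0.          0.          1.        ]]
```

View pics/top0.png

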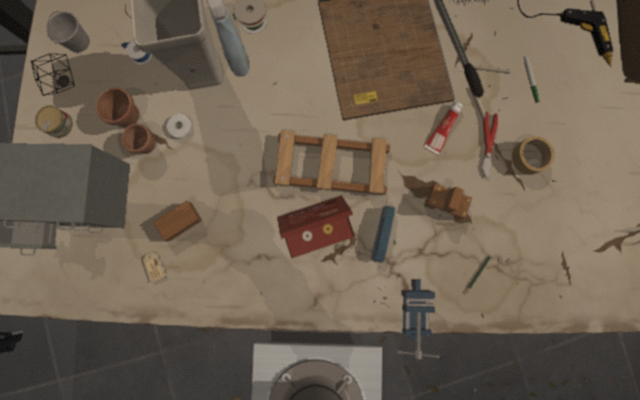

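View pics/scene0.png

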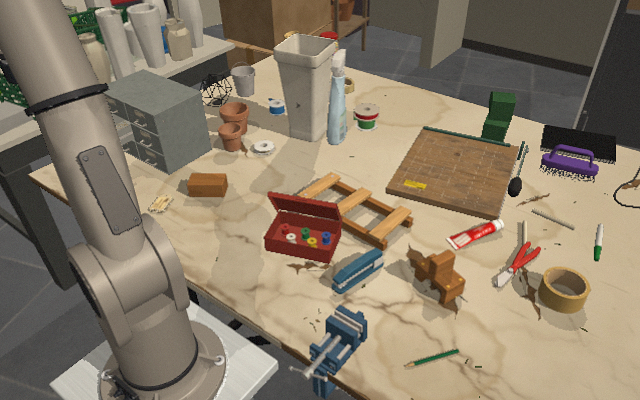

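```bash
cat > h.py <<'E'
import numpy as np,cv2
def rays(c,uv):
    uv=np.asarray(uv,float).reshape(-1,1,2)
    p=cv2.undistortPoints(uv,c["mtx"],c["dist"]).reshape(-1,2)
    d=np.c_[p[:,0],-p[:,1],-np.ones(len(p))]
    return d
def plane(c,uv,z):
    E=c["extrinsics"];d=rays(c,uv)@E[:3,:3].T;o=E[:3,3]
    return o+d*((z-o[2])/d[:,2])[:,None]
def cloud(c):
    h,w=c["depth"].shape
    u,v=np.meshgrid(np.arange(w),np.arange(h))
    d=rays(c,np.c_[u.ravel(),v.ravel()])*c["depth"].ravel()[:,None]
    P=(d@c["extrinsics"][:3,:3].T+c["extrinsics"][:3,3]).reshape(h,w,3)
    P[c["depth"]==0]=np.nan
    return P
def proj(c,X):
    E=c["extrinsics"];X=(np.asarray(X,float).reshape(-1,3)-E[:3,3])@E[:3,:3]
    X=X*[1,-1,-1]
    return cv2.projectPoints(X,np.zeros(3),np.zeros(3),c["mtx"],c["dist"])[0].reshape(-1,2)
E
python3 - <<'E'
from h import *
for n,b in(("top",[(265,115,165,100),(385,160,110,75)]),("scene",[(250,160,170,100),(390,230,90,90)])):
    c=dict(np.load(n+"0.npz"));P=cloud(c)
    print(n,"bench z",np.nanmedian(P[...,2][280:300,200:280] if n=="top" else P[340:380,400:430,2]))
    z=P[...,2]
    np.save(n+"P.npy",P)
    for i,(x,y,w,h) in enumerate(b):
        im=c["pixels"][y:y+h,x:x+w,::-1]
        s=min(4.6,800/w,590/h)
        cv2.imwrite(f"pics/{n}_c{i}.png",cv2.resize(im,None,fx=s,fy=s,interpolation=cv2.INTER_CUBIC));print(n,i,s)
c=dict(np.load("top0.npz"));P=cloud(c);z=P[...,2]
v=np.clip(z*1000/150*255,0,255);v=np.nan_to_num(v).astype(np.uint8)
cv2.imwrite("pics/topz.png",cv2.applyColorMap(v,cv2.COLORMAP_JET))
for nm,(u,w) in dict(cab=(95,170),box=(305,205),boxfront=(320,235),stap=(384,235),g=(448,200),vise=(418,300),bin=(150,15),binr=(205,60),spray=(230,40),tape=(535,155),pot=(118,105),block=(178,220),board=(380,60)).items(): print(nm,P[w,u].round(3))
E
```

```text
top bench z -0.0003837190982823868
top 0 4.6
top 1 4.6
scene bench z -0.0009402080129889412
scene 0 4.6
scene 1 4.6
cab [0.544 0.507 0.173]
box [0.499 0.039 0.   ]
boxfront [ 0.423 -0.001  0.002]
stap [ 0.425 -0.156  0.046]
g [ 0.512 -0.309  0.067]
vise [ 0.273 -0.235  0.063]
bin [0.895 0.397 0.22 ]
binr [0.811 0.277 0.167]
spray [0.872 0.226 0.148]
tape [ 0.648 -0.57   0.001]
pot [0.754 0.553 0.014]
block [0.447 0.351 0.045]
board [ 0.889 -0.149  0.027]
```

View pics/top_c0.png

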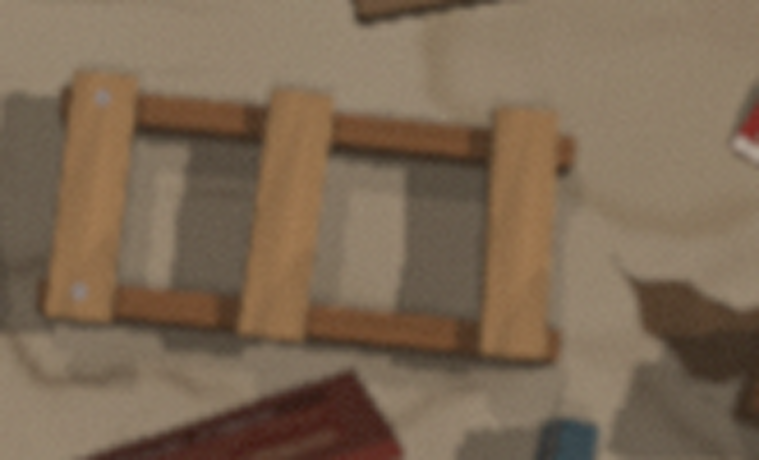

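View pics/top_c1.png

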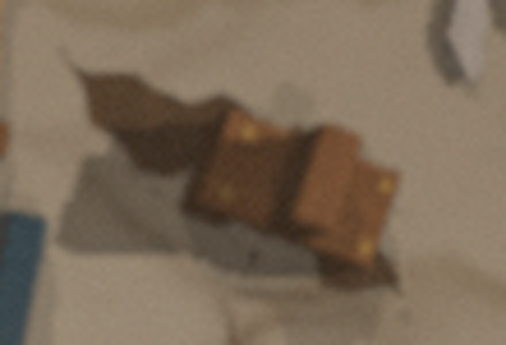

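View pics/scene_c1.png

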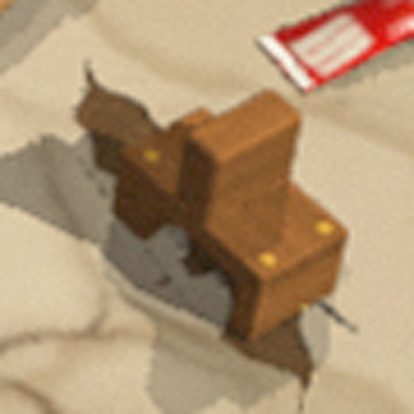

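View pics/topz.png

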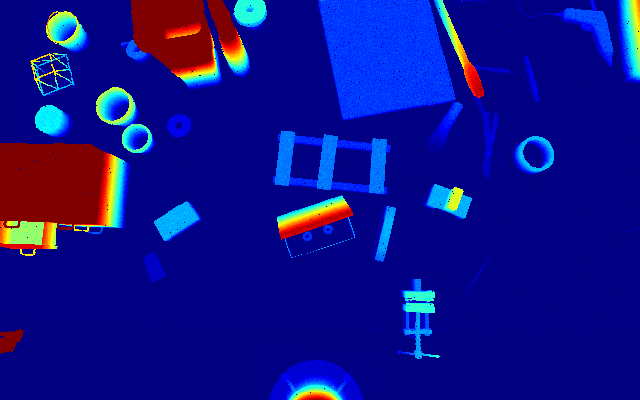

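```bash
python3 - <<'E'
from h import *
for n in("top","scene"):
    c=dict(np.load(n+"0.npz"));P=cloud(c);z=P[...,2]
    def reg(x0,x1,y0,y1,z0,z1):
        m=(P[...,0]>x0)&(P[...,0]<x1)&(P[...,1]>y0)&(P[...,1]<y1)&(z>z0)&(z<z1)
        m=cv2.morphologyEx(m.astype(np.uint8),cv2.MORPH_OPEN,np.ones((2,2)))>0
        k,l,st,_=cv2.connectedComponentsWithStats(m.astype(np.uint8))
        out=[]
        for i in range(1,k):
            if st[i,4]>60:
                Q=P[l==i]
                r=cv2.minAreaRect((Q[:,:2]*1000).astype(np.float32))
                out.append((st[i,4],Q.mean(0).round(4),np.round(r[0],1),np.round(r[1],1),round(r[2],2)))
        return out
    print(n)
    print("bridge",reg(.4,.6,-.45,-.2,.038,.052))
    print("rib",reg(.4,.6,-.45,-.2,.083,.1))
    print("slats",reg(.5,.75,-.22,.15,.031,.045))
    print("bearers",reg(.5,.75,-.22,.15,.019,.031))
    print("lid",[ (a[0],a[1]) for a in reg(.4,.57,-.1,.15,.06,.3)])
    q=P[(P[...,0]>.38)&(P[...,0]<.6)&(P[...,1]>-.1)&(P[...,1]<.15)&(z>.05)]
    print("lid ext",q.min(0),q.max(0))
    q=P[(P[...,0]>.38)&(P[...,0]<.6)&(P[...,1]>-.2)&(P[...,1]<-.125)&(z>.02)]
    print("stap ext",q.min(0),q.max(0))
c=dict(np.load("top0.npz"));
# screwed slat/others rough projected corners check
E
```

```text
top
bridge [(np.int32(374), array([nan, nan, nan]), array([ 523. , -293.6]), array([43.6, 55.5]), 74.97), (np.int32(244), array([ 0.4983, -0.3572,  0.0392]), array([ 503.4, -362.6]), array([47.3, 64.4]), 68.57)]
rib [(np.int32(210), array([ 0.5121, -0.3238,  0.0824]), array([ 522.2, -333.6]), array([42.1, 82.9]), 55.85)]
slats [(np.int32(775), array([0.6111, 0.0915, 0.0342]), array([616.7,  91.2]), array([ 36.9, 146.1]), 84.59), (np.int32(776), array([nan, nan, nan]), array([609.8, -18.3]), array([ 32.2, 150.8]), 75.08), (np.int32(783), array([nan, nan, nan]), array([ 604.2, -146.9]), array([ 35.1, 152.3]), 78.93)]
bearers [(np.int32(277), array([ 0.7384, -0.0942,  0.0241]), array([ 737.4, -106.2]), array([ 23.2, 112.8]), 2.59), (np.int32(203), array([nan, nan, nan]), array([661.2,  33.1]), array([74.2, 15.6]), 81.7), (np.int32(246), array([nan, nan, nan]), array([654. , -84.4]), array([89., 14.]), 78.81), (np.int32(199), array([nan, nan, nan]), array([552.3,  43.3]), array([69.5, 15. ]), 82.82), (np.int32(267), array([ 0.5437, -0.0753,  0.0231]), array([544.6, -74.7]), array([93.4, 
[... 766 characters left out ...]
298,  0.0355]), array([509.6, -36.6]), array([37.4, 46.3]), 57.83)]
bearers [(np.int32(117), array([nan, nan, nan]), array([657.7,  33.5]), array([81. , 22.8]), 73.12), (np.int32(276), array([ 0.738 , -0.1084,  0.0248]), array([ 740.1, -116.8]), array([ 29.4, 132.6]), 4.31), (np.int32(173), array([ 0.6504, -0.0792,  0.0246]), array([650.6, -83.7]), array([101.7,  30.3]), 74.46), (np.int32(268), array([ 0.5398, -0.0952,  0.0237]), array([549.7, -95.5]), array([141.9,  41. ]), 86.96)]
lid [(np.int32(1026), array([nan, nan, nan]))]
lid ext [ 0.40554725 -0.06978311  0.05019206] [0.51473809 0.10923152 0.14429361]
stap ext [ 0.38011924 -0.18622595  0.02014085] [ 0.59989937 -0.12519859  0.04868001]
```

```bash
cat >> h.py <<'E'
def moments(c,P,x0,x1,y0,y1,z0,z1,zp,minA=60):
    with np.errstate(invalid='ignore'):
        m=(P[...,0]>x0)&(P[...,0]<x1)&(P[...,1]>y0)&(P[...,1]<y1)&(P[...,2]>z0)&(P[...,2]<z1)
    k,l,st,_=cv2.connectedComponentsWithStats(m.astype(np.uint8),connectivity=4)
    out=[]
    for i in range(1,k):
        if st[i,4]<minA: continue
        vu=np.argwhere(l==i)
        X=plane(c,vu[:,::-1],zp)[:,:2]*1000
        # inlier trimming
        mu=X.mean(0)
        for _ in range(3):
            C=np.cov((X-mu).T);w,V=np.linalg.eigh(C);L=np.sqrt(12*w)
            q=np.abs((X-mu)@V);X=X[(q<L*0.56+1).all(1)];mu=X.mean(0)
        a=np.degrees(np.arctan2(V[1,0],V[0,0]))  # short axis
        a=(a+180)%180
        out.append((len(X),mu.round(1),"short/long",L.round(1),"shortaxis deg",round(a,2),"z",round(float(np.nanmedian(P[...,2][l==i]))*1000,1)))
    return out
E
python3 - <<'E'
from h import *
for n in("top","scene"):
    c=dict(np.load(n+"0.npz"));P=cloud(c)
    print(n)
    for nm,a in dict(bridge=(.4,.6,-.45,-.2,.038,.056,.045),rib=(.4,.6,-.45,-.2,.083,.1,.09),slats=(.5,.75,-.22,.15,.033,.045,.037),bear=(.5,.7,-.22,.15,.019,.031,.025)).items():
        for r in moments(c,P,*a): print(nm,*r)
E
```

```text
top
bridge 643 [ 513.6 -315.6] short/long [ 57.2 114.7] shortaxis deg 159.69 z 44.7
rib 212 [ 513.6 -318.9] short/long [22.9 53.9] shortaxis deg 68.42 z 89.0
slats 755 [612.5  94.1] short/long [ 35.9 140.6] shortaxis deg 85.71 z 36.8
slats 750 [605.8 -13.5] short/long [ 35.9 140.2] shortaxis deg 83.71 z 36.6
slats 764 [ 599.2 -141.1] short/long [ 36.6 139.6] shortaxis deg 86.35 z 36.5
bear 206 [664.1  36.2] short/long [19.  74.5] shortaxis deg 175.74 z 24.7
bear 247 [655.4 -81.8] short/long [18.8 90. ] shortaxis deg 175.66 z 24.2
bear 201 [554.8  46. ] short/long [18.8 70.2] shortaxis deg 175.67 z 24.8
bear 272 [545.8 -72.7] short/long [18.5 96.1] shortaxis deg 175.87 z 24.3
scene
bridge 659 [ 501.3 -329.8] short/long [ 56.  108.5] shortaxis deg 172.97 z 45.0
rib 240 [ 508.2 -322.5] short/long [26.2 58. ] shortaxis deg 71.14 z 89.2
slats 417 [612.4  94.1] short/long [ 38.8 135.9] shortaxis deg 84.74 z 37.4
slats 396 [615.1 -15.8] short/long [ 38.4 115.5] shortaxis deg 86.69 z 37.1
slats 563 [ 594.  -140.7] short/long [ 37.2 142.6] shortaxis deg 86.7 z 37.1
slats 63 [509.6 -24.7] short/long [13.7 52.1] shortaxis deg 8.48 z 39.4
bear 124 [660.7  44.6] short/long [23.9 69.4] shortaxis deg 175.25 z 24.7
bear 182 [651.6 -74.4] short/long [23.4 88. ] shortaxis deg 175.69 z 24.7
bear 274 [539.8 -91.2] short/long [ 22.  142.1] shortaxis deg 172.54 z 24.5
```

```bash
cat >> h.py <<'E'
def tm(o,target,yaw_t=None):
    """deltas in tool axes from obs to target(m)"""
    from scipy.spatial.transform import Rotation as R
    q=o["tool_rot"];r=R.from_quat([q[1],q[2],q[3],q[0]]).as_matrix()
    d=r.T@(np.array(target)-o["eef_pos"])
    yaw=np.degrees(np.arctan2(r[1,0],r[0,0]))
    return (d*1000).round(1),round(yaw,2),"tool z",r[:,2].round(4)
E
python3 - <<'E'
from h import *
from station import *
c=dict(np.load("top0.npz"));P=cloud(c)
with np.errstate(invalid='ignore'):
    m=(P[...,0]>.4)&(P[...,0]<.6)&(P[...,1]>-.45)&(P[...,1]<-.2)
    for z0,z1,zp in((.038,.056,.045),(.083,.1,.09)):
        vu=np.argwhere(m&(P[...,2]>z0)&(P[...,2]<z1))
        X=plane(c,vu[:,::-1],zp)[:,:2]*1000
        for a in(67.5,68.5,69.5):
            t=np.radians(a);g=np.array([np.cos(t),np.sin(t)]);s=(X-[513.6,-318.9])@np.c_[g,[g[1],-g[0]]]
            print(zp,a,np.percentile(s,[0,1,2,98,99,100],axis=0).round(1).T.tolist())
# heights
for nm,(a,b,cc,d) in dict(cab=(0,130,140,250),bin=(130,225,0,90),spray=(205,250,0,80),all_mid=(130,480,90,260)).items():
    print(nm,np.nanmax(P[cc:d,a:b,2]))
v=P[...,2]>.1
for y0 in np.arange(.1,.85,.1):
    s=P[v&(P[...,1]>y0)&(P[...,1]<y0+.1)&(P[...,0]>.2)]
    print(y0.round(2),len(s) and (s[:,0].min().round(3),s[:,0].max().round(3),s[:,2].max().round(3)))
print(tm(get_obs(),[.5,.2,.35]))
E
```

```text
0.045 67.5 [[-50.9, -49.5, -48.7, 48.2, 49.1, 50.1], [-30.9, -29.0, -27.6, 26.7, 27.8, 29.7]]
0.045 68.5 [[-50.5, -49.5, -48.7, 48.2, 49.0, 50.0], [-30.1, -28.4, -27.1, 26.6, 27.4, 28.9]]
0.045 69.5 [[-50.3, -49.6, -48.8, 48.3, 49.0, 50.1], [-29.4, -27.8, -27.0, 26.7, 27.2, 28.1]]
0.09 67.5 [[-11.6, -11.2, -11.0, 10.9, 11.5, 12.5], [-27.0, -26.3, -25.7, 25.5, 26.2, 27.2]]
0.09 68.5 [[-11.5, -11.3, -11.0, 11.0, 11.2, 12.0], [-26.9, -26.3, -25.6, 25.5, 26.1, 27.1]]
0.09 69.5 [[-11.8, -11.3, -11.0, 10.9, 11.3, 11.6], [-26.9, -26.4, -25.5, 25.5, 26.1, 27.0]]
cab 0.21039235227800734
bin 0.3032554059961855
spray 0.2852017098430888
all_mid 0.14669397465469425
0.1 0
0.2 (np.float64(0.79), np.float64(0.93), np.float64(0.303))
0.3 (np.float64(0.777), np.float64(0.929), np.float64(0.303))
0.4 (np.float64(0.854), np.float64(0.905), np.float64(0.302))
0.5 (np.float64(0.2), np.float64(0.597), np.float64(0.305))
0.6 (np.float64(0.203), np.float64(0.825), np.float64(0.298))
0.7 (np.float64(0.362), np.float64(0.987), np.float64(0.21))
0.8 0
(array([-332.2,  415.6, -102. ]), np.float64(72.31), 'tool z', array([-4.0e-04, -1.6e-03, -1.0e+00]))
```

Request:
send_rows --commands '[{"translation":[0,0,-0.03],"rot":[0,0,0],"grip":0.0854},{"translation":[0,0,-0.035],"rot":[0,0,0],"grip":0.0854},{"translation":[-0.01,0.01,-0.03],"rot":[0,0,0],"grip":0.0854},{"translation":[-0.02,0.025,0],"rot":[0,0,0],"grip":0.0854},{"translation":[-0.02,0.03,0],"rot":[0,0,0],"grip":0.0854}]' --force 80

```text
t: 0.52
eef_pos: [0.2502, 0.577, 0.3451]
tool_rot: [-0.002, 0.806, 0.592, 0.001]
contact_force: [1.6, -0.2, -1.0]
gripper_width: 0.998
```

```bash
python3 - <<'E'
from h import *
from station import *
o=get_obs();print(o["q"].round(2),o["joint_vel"].round(2),o["eef_pos"],tm(o,[.52,.1,.34]))
E
```

```text
[-1.29  0.33  0.04  1.56 -0.02  1.25  0.02] [ 0.5  -0.36  0.15  0.59 -0.01 -0.16  0.6 ] [0.25020355 0.57704332 0.34512831] (array([-374.4,  400.3,    3.2]), np.float64(72.57), 'tool z', array([ 0.   ,  0.004, -1.   ]))
```

Request:
send_rows --commands '[{"translation":[-0.025,0.029,0],"rot":[0,0,0],"grip":0.0854},{"translation":[-0.025,0.03,0],"rot":[0,0,0],"grip":0.0854},{"translation":[-0.025,0.03,0],"rot":[0,0,0],"grip":0.0854},{"translation":[-0.026,0.03,0],"rot":[0,0,0],"grip":0.0854},{"translation":[-0.026,0.03,0],"rot":[0,0,0],"grip":0.0854}]'

```text
t: 0.93
eef_pos: [0.3558, 0.4074, 0.343]
tool_rot: [0.0, 0.807, 0.59, -0.0]
contact_force: [0.3, 0.3, 0.5]
gripper_width: 1.0
```

Request:
send_rows --commands '[{"translation":[-0.027,0.028,0],"rot":[0,0,0],"grip":0.0854},{"translation":[-0.027,0.028,0],"rot":[0,0,0],"grip":0.0854},{"translation":[-0.027,0.028,0],"rot":[0,0,0],"grip":0.0854},{"translation":[-0.027,0.028,0],"rot":[0,0,0],"grip":0.0854},{"translation":[-0.027,0.028,0],"rot":[0,0,0],"grip":0.0854}]'

```text
t: 1.35
eef_pos: [0.4479, 0.2362, 0.3431]
tool_rot: [-0.0, 0.807, 0.59, -0.0]
contact_force: [0.9, 0.1, 0.0]
gripper_width: 0.999
```

```bash
python3 - <<'E'
from h import *
from station import *
o=get_obs();print(o["q"].round(2),o["joint_vel"].round(2),o["eef_pos"],tm(o,[.54,-.1,.25]),tm(o,[.5136,-.3189,.18]))
E
```

```text
[-0.85  0.11  0.27  1.84 -0.03  1.2   0.69] [ 0.57 -0.02  0.38  0.04 -0.04 -0.01  0.95] [0.44788364 0.23622541 0.3431299 ] (array([-292.3,  190. ,   93.1]), np.float64(72.31), 'tool z', array([-4.e-04, -0.e+00, -1.e+00])) (array([-508.9,  231.4,  163.1]), np.float64(72.31), 'tool z', array([-4.e-04, -0.e+00, -1.e+00]))
```

Request:
send_rows --commands '[{"translation":[-0.034,0.018,0],"rot":[0,0,0],"grip":0.0854},{"translation":[-0.034,0.018,0],"rot":[0,0,0],"grip":0.0854},{"translation":[-0.034,0.018,0.005],"rot":[0,0,0],"grip":0.0854},{"translation":[-0.034,0.018,0.005],"rot":[0,0,0],"grip":0.0854},{"translation":[-0.034,0.018,0.01],"rot":[0,0,0],"grip":0.0854}]'

```text
t: 1.77
eef_pos: [0.4819, 0.0471, 0.3237]
tool_rot: [0.0, 0.807, 0.59, 0.001]
contact_force: [-0.1, 0.4, 0.3]
gripper_width: 0.999
```

Request:
send_rows --commands '[{"translation":[-0.035,0.015,0.01],"rot":[0,0,0],"grip":0.0854},{"translation":[-0.035,0.015,0.01],"rot":[0,0,0],"grip":0.0854},{"translation":[-0.035,0.015,0.01],"rot":[0,0,1],"grip":0.0854},{"translation":[-0.035,0.013,0.01],"rot":[0,0,1],"grip":0.0854},{"translation":[-0.035,0.012,0.01],"rot":[0,0,1.3],"grip":0.0854}]'

```text
t: 2.18
eef_pos: [0.4929, -0.1409, 0.2728]
tool_rot: [0.0, 0.824, 0.566, 0.0]
contact_force: [-0.1, 0.7, 0.6]
gripper_width: 0.999
```

```bash
python3 - <<'E'
from h import *
from station import *
o=get_obs();print(o["q"].round(2),o["joint_vel"].round(2),o["eef_pos"],tm(o,[.5136,-.3189,.18]))
E
```

```text
[-0.35  0.2   0.59  1.94 -0.13  1.04  1.5 ] [ 0.71  0.38  0.31 -0.05 -0.31 -0.22  0.88] [ 0.49294763 -0.14085256  0.27277381] (array([-158.8,   83.2,   92.8]), np.float64(68.97), 'tool z', array([ 2.e-04, -0.e+00, -1.e+00]))
```

Request:
send_rows --commands '[{"translation":[-0.035,0.018,0.018],"rot":[0,0,0],"grip":0.0854},{"translation":[-0.035,0.018,0.018],"rot":[0,0,0],"grip":0.0854},{"translation":[-0.034,0.018,0.018],"rot":[0,0,0],"grip":0.0854},{"translation":[-0.03,0.017,0.018],"rot":[0,0,0],"grip":0.0854},{"translation":[-0.015,0.008,0.008],"rot":[0,0,0],"grip":0.0854}]'

```text
t: 2.6
eef_pos: [0.5114, -0.307, 0.1925]
tool_rot: [-0.0, 0.825, 0.565, -0.002]
contact_force: [-0.6, -0.6, 0.2]
gripper_width: 1.0
```

```bash
python3 - <<'E'
from h import *
from station import *
o=get_obs();print(o["q"].round(2),o["joint_vel"].round(2),o["eef_pos"],tm(o,[.5136,-.3189,.07]))
E
```

```text
[-0.01  0.46  0.59  1.83 -0.31  0.94  1.92] [ 0.39  0.29 -0.1  -0.2  -0.17 -0.03  0.36] [ 0.51141681 -0.30699163  0.19252571] (array([-10. ,   6.6, 122.5]), np.float64(68.79), 'tool z', array([-0.0031, -0.0014, -1.    ]))
```

Request:
send_rows --commands '[{"translation":[0,0,0.02],"rot":[0,0,0],"grip":0.0854},{"translation":[0,0,0.02],"rot":[0,0,0],"grip":0.0854},{"translation":[0,0,0.01],"rot":[0,0,0],"grip":0.0854},{"translation":[0,0,0],"rot":[0,0,0],"grip":0.0854},{"translation":[0,0,0],"rot":[0,0,0],"grip":0.0854}]'

```text
t: 3.02
eef_pos: [0.513, -0.3025, 0.1448]
tool_rot: [-0.0, 0.824, 0.567, -0.0]
contact_force: [-0.2, 1.0, 0.3]
gripper_width: 0.999
```

```bash
python3 - <<'E'
from h import *
from station import *
c=read_camera("top");cv2.imwrite("pics/top1.png",cv2.resize(c["pixels"][140:270,370:520,::-1],None,fx=4.5,fy=4.5))
o=get_obs();print(o["q"].round(2),o["joint_vel"].round(2),o["eef_pos"],tm(o,[.5136,-.3189,.07]))
E
```

```text
[ 0.01  0.52  0.56  1.87 -0.35  0.85  1.95] [-0.01 -0.01  0.01 -0.01 -0.   -0.    0.  ] [ 0.5135809  -0.30281924  0.14567209] (array([-15. ,   5.7,  75.7]), np.float64(69.03), 'tool z', array([ 6.e-04, -2.e-04, -1.e+00]))
```

Request:
send_rows --commands '[{"translation":[-0.015,0.0057,0.005],"rot":[0,0,0],"grip":0.0854},{"translation":[0,0,0.025],"rot":[0,0,0],"grip":0.0854},{"translation":[0,0,0.025],"rot":[0,0,0],"grip":0.06},{"translation":[0,0,0.0207],"rot":[0,0,0],"grip":0.05},{"translation":[0,0,0],"rot":[0,0,0],"grip":0.05}]'

```text
t: 3.48
eef_pos: [0.512, -0.3174, 0.0671]
tool_rot: [-0.002, 0.824, 0.567, -0.001]
contact_force: [-0.8, 1.1, 0.5]
gripper_width: 0.608
```

```bash
python3 - <<'E'
from h import *
from station import *
c=read_camera("top");cv2.imwrite("pics/top2.png",cv2.resize(c["pixels"][140:270,370:520,::-1],None,fx=4.5,fy=4.5))
c=read_camera("scene");cv2.imwrite("pics/scene2.png",cv2.resize(c["pixels"][180:320,360:520,::-1],None,fx=4,fy=4))
o=get_obs();print(o["eef_pos"],o["contact_force"],tm(o,[.5136,-.3189,.07]))
E
```

```text
[ 0.51362098 -0.31899848  0.07029303] [ 0.4661516  -0.80895382  1.68809377] (array([ 0.1, -0.1,  0.3]), np.float64(69.03), 'tool z', array([ 6.e-04, -3.e-04, -1.e+00]))
```

View pics/scene2.png

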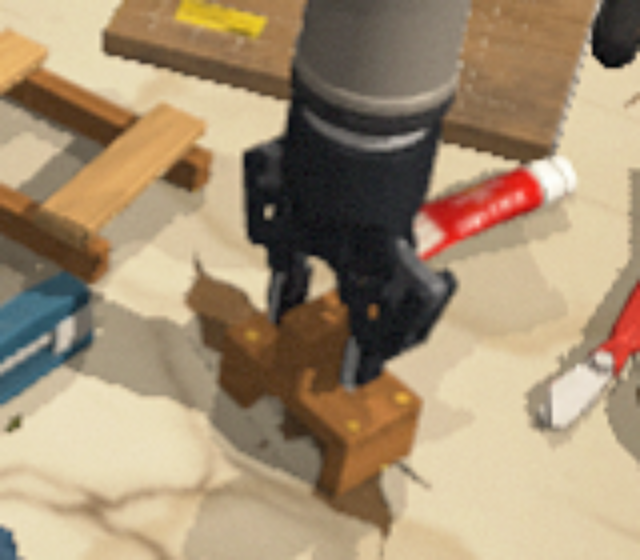

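Request:
send_rows --commands '[{"translation":[0,0,0],"rot":[0,0,0],"grip":0.01},{"translation":[0,0,0],"rot":[0,0,0],"grip":0.01},{"translation":[0,0,0],"rot":[0,0,0],"grip":0.01},{"translation":[0,0,0],"rot":[0,0,0],"grip":0.01},{"translation":[0,0,0],"rot":[0,0,0],"grip":0.01}]' --force 80

```text
t: 4.0
eef_pos: [0.5144, -0.3198, 0.0713]
tool_rot: [0.002, 0.824, 0.566, 0.001]
contact_force: [-0.2, 0.4, 7.3]
gripper_width: 0.271
```

Request:
send_rows --commands '[{"translation":[0,0,0],"rot":[0,0,0],"grip":0.01},{"translation":[0,0,-0.02],"rot":[0,0,0],"grip":0.01},{"translation":[0,0,-0.03],"rot":[0,0,0],"grip":0.01},{"translation":[0,0,-0.02],"rot":[0,0,0],"grip":0.01},{"translation":[0,0,0],"rot":[0,0,0],"grip":0.01}]'

```text
t: 4.42
eef_pos: [0.5152, -0.3207, 0.144]
tool_rot: [0.003, 0.824, 0.566, 0.002]
contact_force: [0.6, 0.0, -2.3]
gripper_width: 0.271
```

```bash
python3 - <<'E'
from h import *
from station import *
c=read_camera("scene");cv2.imwrite("pics/scene3.png",cv2.resize(c["pixels"][160:320,360:520,::-1],None,fx=3.6,fy=3.6))
t=read_camera("top");cv2.imwrite("pics/top3.png",cv2.resize(t["pixels"][140:270,370:520,::-1],None,fx=4.5,fy=4.5))
o=get_obs();print(o["eef_pos"],o["contact_force"],o["gripper_width"],tm(o,[.5136,-.3189,.07]))
for r in moments(t,cloud(t),.4,.63,-.45,-.2,.1,.13,.115): print(r)
for r in moments(c,cloud(c),.4,.63,-.45,-.2,.1,.13,.115): print(r)
E
```

```text
[ 0.51358843 -0.31884007  0.14018805] [ 0.55578173  0.92940194 -2.10997161] 0.2677998533411392 (array([-0.1, -0.1, 70.2]), np.float64(69.02), 'tool z', array([ 2.e-03, -3.e-04, -1.e+00]))
(443, array([ 506.5, -301.6]), 'short/long', array([ 38.5, 104.8]), 'shortaxis deg', np.float64(153.84), 'z', 114.6)
(818, array([ 498.9, -329.2]), 'short/long', array([ 57.1, 113. ]), 'shortaxis deg', np.float64(172.26), 'z', 116.9)
```

View pics/scene3.png

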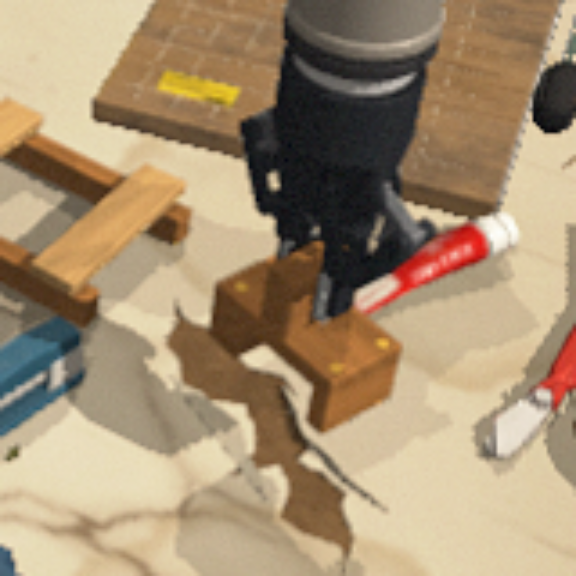

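View pics/top3.png

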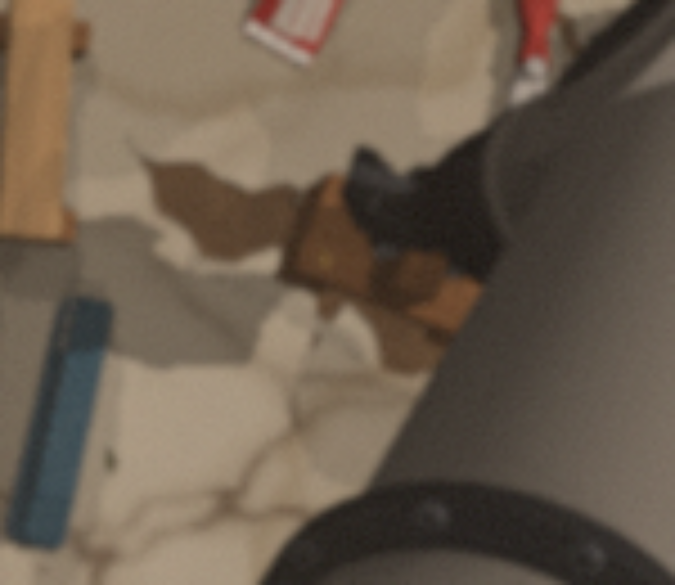

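Request:
send_rows --commands '[{"translation":[0.025,-0.002,0],"rot":[0,0,0],"grip":0.01},{"translation":[0.035,-0.003,0],"rot":[0,0,0],"grip":0.01},{"translation":[0.035,-0.003,0],"rot":[0,0,0],"grip":0.01},{"translation":[0.035,-0.003,0],"rot":[0,0,0],"grip":0.01},{"translation":[0.035,-0.003,0],"rot":[0,0,-2],"grip":0.01}]'

```text
t: 4.93
eef_pos: [0.5583, -0.1578, 0.1378]
tool_rot: [-0.001, 0.814, 0.581, -0.001]
contact_force: [-0.3, -0.2, -1.4]
gripper_width: 0.274
```

Request:
send_rows --commands '[{"translation":[0.03,-0.002,0],"rot":[0,0,-4],"grip":0.01},{"translation":[0.03,0.002,0],"rot":[0,0,-4],"grip":0.01},{"translation":[0.03,0.004,0],"rot":[0,0,-4],"grip":0.01},{"translation":[0.02,0.003,0],"rot":[0,0,-2.7],"grip":0.01},{"translation":[0,0,0],"rot":[0,0,0],"grip":0.01}]'

```text
t: 5.35
eef_pos: [0.5925, -0.0477, 0.1378]
tool_rot: [-0.002, 0.73, 0.684, 0.0]
contact_force: [-0.4, 0.4, -2.7]
gripper_width: 0.269
```

```bash
python3 - <<'E'
from h import *
from station import *
o=get_obs();print(o["q"].round(2),o["joint_vel"].round(2),o["eef_pos"],o["contact_force"],tm(o,[.6052,-.0037,.13]))
E
```

```text
[-0.37  0.51  0.46  1.87 -0.3   0.83  1.75] [ 0.04 -0.01  0.06  0.02  0.01  0.   -0.01] [ 0.59247257 -0.04765722  0.13784503] [-0.40863161  0.39504739 -2.68458243] (array([44.7,  9.9,  8. ]), np.float64(86.28), 'tool z', array([-0.0015,  0.003 , -1.    ]))
```

Request:
send_rows --commands '[{"translation":[0.02,0.005,0],"rot":[0,0,0],"grip":0.01},{"translation":[0.02,0.004,0],"rot":[0,0,0],"grip":0.01},{"translation":[0,0,0],"rot":[0,0,0],"grip":0.01},{"translation":[0,0,0],"rot":[0,0,0],"grip":0.01},{"translation":[0,0,0],"rot":[0,0,0],"grip":0.01}]'

```text
t: 5.77
eef_pos: [0.6029, -0.0162, 0.1386]
tool_rot: [-0.0, 0.733, 0.68, -0.001]
contact_force: [-0.4, -0.9, -1.4]
gripper_width: 0.273
```

```bash
python3 - <<'E'
from h import *
from station import *
c=read_camera("scene");cv2.imwrite("pics/scene4.png",cv2.resize(c["pixels"][100:280,240:440,::-1],None,fx=3.3,fy=3.3))
t=read_camera("top");cv2.imwrite("pics/top4.png",cv2.resize(t["pixels"][90:270,220:420,::-1],None,fx=3.3,fy=3.3))
o=get_obs();print(o["q"].round(2),o["joint_vel"].round(2),o["eef_pos"],o["contact_force"],tm(o,[.6052,-.0037,.08]))
E
```

```text
[-0.42  0.52  0.46  1.85 -0.3   0.84  1.69] [-0. -0. -0. -0. -0.  0. -0.] [ 0.60310337 -0.01671602  0.13899514] [ 0.13926581  0.23925979 -2.06918214] (array([13.2,  1.1, 59. ]), np.float64(85.58), 'tool z', array([-9.e-04, -8.e-04, -1.e+00]))
```

View pics/scene4.png

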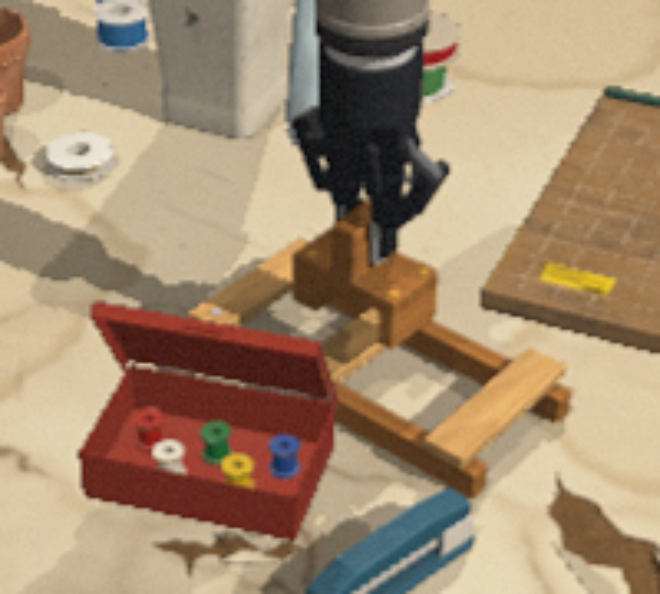

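View pics/top4.png

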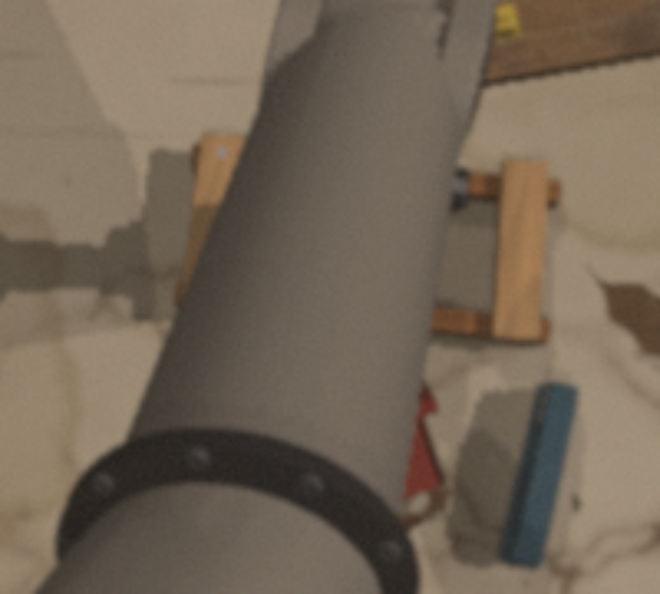

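Request:
send_rows --commands '[{"translation":[0.013,0.001,0],"rot":[0,0,-0.1],"grip":0.01},{"translation":[0,0,0],"rot":[0,0,0],"grip":0.01},{"translation":[0,0,0.01],"rot":[0,0,0],"grip":0.01},{"translation":[0,0,0.01],"rot":[0,0,0],"grip":0.01},{"translation":[0,0,0],"rot":[0,0,0],"grip":0.01}]'

```text
t: 6.28
eef_pos: [0.604, -0.0021, 0.1166]
tool_rot: [-0.001, 0.732, 0.681, -0.002]
contact_force: [-0.7, 0.0, -1.4]
gripper_width: 0.269
```

```bash
python3 - <<'E'
from h import *
from station import *
o=get_obs();print(o["joint_vel"].round(2),o["eef_pos"],o["contact_force"],tm(o,[.6052,-.0037,.08]))
E
```

```text
[-0.   -0.02  0.01 -0.01  0.01  0.03 -0.01] [ 0.60395816 -0.00208554  0.11662242] [-0.69263595  0.03230887 -1.43272637] (array([-1.5,  1.5, 36.6]), np.float64(85.82), 'tool z', array([-4.1e-03, -5.0e-04, -1.0e+00]))
```

Request:
send_rows --commands '[{"translation":[0,0,0.01],"rot":[0,0,0],"grip":0.01},{"translation":[0,0,0.01],"rot":[0,0,0],"grip":0.01},{"translation":[0,0,0.01],"rot":[0,0,0],"grip":0.01},{"translation":[0,0,0.005],"rot":[0,0,0],"grip":0.01},{"translation":[0,0,0],"rot":[0,0,0],"grip":0.01}]'

```text
t: 6.7
eef_pos: [0.6046, -0.0022, 0.0824]
tool_rot: [-0.001, 0.733, 0.681, -0.001]
contact_force: [0.6, 0.2, -2.8]
gripper_width: 0.266
```

```bash
python3 - <<'E'
from h import *
from station import *
c=read_camera("scene");cv2.imwrite("pics/scene5.png",cv2.resize(c["pixels"][140:260,280:430,::-1],None,fx=4.5,fy=4.5))
o=get_obs();print(o["joint_vel"].round(2),o["eef_pos"],o["contact_force"],tm(o,[.6052,-.0037,.08]))
E
```

```text
[-0.   -0.02  0.01 -0.01  0.    0.   -0.  ] [ 0.60513619 -0.00220592  0.08330725] [ 0.8987627  -0.69240295 -2.63182931] (array([-1.5,  0.2,  3.3]), np.float64(85.8), 'tool z', array([-1.7e-03, -3.0e-04, -1.0e+00]))
```

View pics/scene5.png

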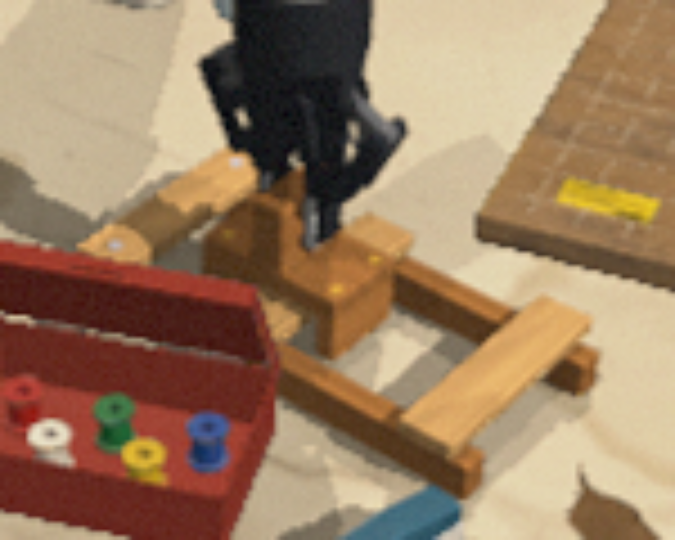

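Request:
send_rows --commands '[{"translation":[0.003,0,0.002],"rot":[0,0,0],"grip":0.01},{"translation":[0.002,0,0],"rot":[0,0,0],"grip":0.01},{"translation":[0.002,0,0],"rot":[0,0,0],"grip":0.01},{"translation":[0.002,0,0],"rot":[0,0,0],"grip":0.01},{"translation":[0.002,0,0],"rot":[0,0,0],"grip":0.01}]'

```text
t: 7.17
eef_pos: [0.6068, 0.009, 0.0826]
tool_rot: [0.0, 0.732, 0.681, 0.0]
contact_force: [-0.7, -0.7, -1.8]
gripper_width: 0.272
```

Request:
send_rows --commands '[{"translation":[0.002,0,0],"rot":[0,0,0],"grip":0.01},{"translation":[0.002,0,0],"rot":[0,0,0],"grip":0.01},{"translation":[0.002,0,0],"rot":[0,0,0],"grip":0.01},{"translation":[0.002,0,0],"rot":[0,0,0],"grip":0.01},{"translation":[0.002,0,0],"rot":[0,0,0],"grip":0.01}]'

```text
t: 7.58
eef_pos: [0.6073, 0.0189, 0.0823]
tool_rot: [0.0, 0.733, 0.681, -0.0]
contact_force: [-0.7, -1.0, -1.4]
gripper_width: 0.272
```

```bash
python3 - <<'E'
from h import *
from station import *
c=read_camera("scene");cv2.imwrite("pics/scene6.png",cv2.resize(c["pixels"][140:260,280:430,::-1],None,fx=4.5,fy=4.5))
o=get_obs();print(o["joint_vel"].round(2),o["eef_pos"],o["contact_force"],tm(o,[.6074,.0263,.08]))
E
```

```text
[ 0.    0.   -0.    0.   -0.    0.    0.01] [0.60732592 0.01960414 0.0822656 ] [ 1.29364631 -0.86182702 -1.47474793] (array([ 6.7, -0.4,  2.3]), np.float64(85.84), 'tool z', array([-0.e+00,  3.e-04, -1.e+00]))
```

View pics/scene6.png

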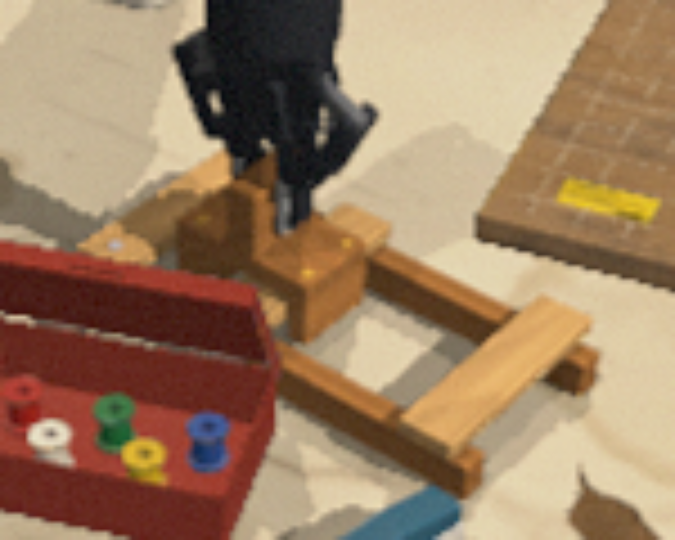

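Request:
send_rows --commands '[{"translation":[0.0015,0,0],"rot":[0,0,0],"grip":0.01},{"translation":[0.0015,0,0],"rot":[0,0,0],"grip":0.01},{"translation":[0.001,0,0],"rot":[0,0,0],"grip":0.01},{"translation":[0.001,0,0],"rot":[0,0,0],"grip":0.01},{"translation":[0,0,0],"rot":[0,0,0],"grip":0.01}]'

```text
t: 8.05
eef_pos: [0.6076, 0.0242, 0.0822]
tool_rot: [-0.0, 0.732, 0.681, 0.0]
contact_force: [-0.2, 0.6, -2.1]
gripper_width: 0.269
```

Request:
send_rows --commands '[{"translation":[0.0005,0,0],"rot":[0,0,0],"grip":0.01},{"translation":[0.0005,0,0],"rot":[0,0,0],"grip":0.01},{"translation":[0,0,0],"rot":[0,0,0],"grip":0.01},{"translation":[0,0,0],"rot":[0,0,0],"grip":0.01},{"translation":[0,0,0],"rot":[0,0,0],"grip":0.01}]'

```text
t: 8.47
eef_pos: [0.6077, 0.025, 0.0822]
tool_rot: [-0.0, 0.733, 0.681, 0.0]
contact_force: [-0.5, -1.0, -2.4]
gripper_width: 0.269
```

```bash
python3 - <<'E'
from h import *
from station import *
o=get_obs();print(o["joint_vel"].round(2),o["eef_pos"],o["contact_force"],tm(o,[.6074,.0263,.08]))
E
```

```text
[-0.  0. -0. -0. -0. -0.  0.] [0.60766763 0.02495312 0.08223407] [-0.46849211 -1.03140981 -2.42095074] (array([ 1.3, -0.4,  2.2]), np.float64(85.81), 'tool z', array([-1.e-04,  2.e-04, -1.e+00]))
```

Request:
send_rows --commands '[{"translation":[0.0005,0,0],"rot":[0,0,0],"grip":0.01},{"translation":[0.0005,0,0],"rot":[0,0,0],"grip":0.01},{"translation":[0,0,0],"rot":[0,0,0],"grip":0.01},{"translation":[0,0,0],"rot":[0,0,0],"grip":0.01},{"translation":[0,0,0],"rot":[0,0,0],"grip":0.01}]'

```text
t: 8.88
eef_pos: [0.6077, 0.0259, 0.0822]
tool_rot: [-0.0, 0.732, 0.681, 0.0]
contact_force: [0.0, -0.9, -2.6]
gripper_width: 0.272
```

Request:
send_rows --commands '[{"translation":[0.0005,0,0],"rot":[0,0,0],"grip":0.01},{"translation":[0.0005,0,0],"rot":[0,0,0],"grip":0.01},{"translation":[0,0,0],"rot":[0,0,0],"grip":0.01},{"translation":[0,0,0],"rot":[0,0,0],"grip":0.01},{"translation":[0,0,0],"rot":[0,0,0],"grip":0.01}]'

```text
t: 9.3
eef_pos: [0.6078, 0.0267, 0.0822]
tool_rot: [0.0, 0.733, 0.681, -0.0]
contact_force: [-1.2, -1.5, -2.3]
gripper_width: 0.271
```

Request:
send_rows --commands '[{"translation":[0.0005,0,0],"rot":[0,0,0],"grip":0.01},{"translation":[0.0005,0,0],"rot":[0,0,0],"grip":0.01},{"translation":[0,0,0],"rot":[0,0,0],"grip":0.01},{"translation":[0,0,0],"rot":[0,0,0],"grip":0.01},{"translation":[0,0,0],"rot":[0,0,0],"grip":0.01}]'

```text
t: 9.72
eef_pos: [0.6078, 0.0269, 0.0823]
tool_rot: [0.0, 0.733, 0.68, -0.0]
contact_force: [-1.2, -4.7, -0.8]
gripper_width: 0.269
```

```bash
python3 - <<'E'
from h import *
from station import *
c=read_camera("scene");cv2.imwrite("pics/scene7.png",cv2.resize(c["pixels"][140:260,280:430,::-1],None,fx=4.5,fy=4.5))
o=get_obs();print(o["joint_vel"].round(2),o["eef_pos"],o["contact_force"],o["torque"],tm(o,[.6074,.0263,.08]))
E
```

```text
[-0.  0. -0.  0.  0. -0.  0.] [0.60778812 0.02689575 0.08232182] [-1.31060482 -4.83562561 -0.08055416] [-1.27192985  0.25760874  0.01197234] (array([-0.6, -0.3,  2.3]), np.float64(85.77), 'tool z', array([-2.e-04, -9.e-04, -1.e+00]))
```

View pics/scene7.png

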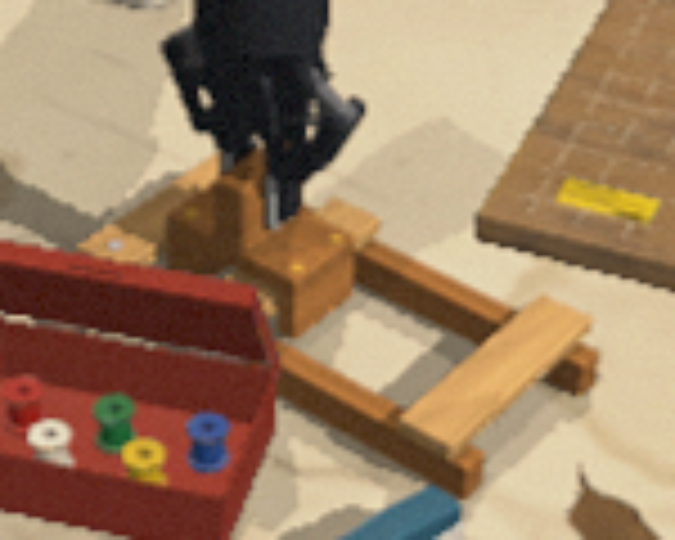

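Request:
send_rows --commands '[{"translation":[0.0005,0,0],"rot":[0,0,0],"grip":0.01},{"translation":[0.0005,0,0],"rot":[0,0,0],"grip":0.01},{"translation":[0,0,0],"rot":[0,0,0],"grip":0.01},{"translation":[0,0,0],"rot":[0,0,0],"grip":0.01},{"translation":[0,0,0],"rot":[0,0,0],"grip":0.01}]'

```text
t: 10.18
eef_pos: [0.6078, 0.027, 0.0824]
tool_rot: [0.001, 0.733, 0.68, -0.001]
contact_force: [-1.7, -6.7, 0.2]
gripper_width: 0.268
```

```bash
python3 - <<'E'
from h import *
from station import *
o=get_obs();print(o["eef_pos"],o["contact_force"],o["torque"],tm(o,[.6074,.0263,.08]))
E
```

```text
[0.60775066 0.02700124 0.08236772] [-1.68293608 -6.72566211  0.1949036 ] [-1.63045927  0.36206218 -0.08632592] (array([-0.7, -0.3,  2.4]), np.float64(85.72), 'tool z', array([-3.0e-04, -1.7e-03, -1.0e+00]))
```

Request:
send_rows --commands '[{"translation":[-0.003,0,0],"rot":[0,0,0],"grip":0.01},{"translation":[-0.003,0,0],"rot":[0,0,0],"grip":0.01},{"translation":[0,0,0],"rot":[0,0,0],"grip":0.01},{"translation":[0,0,-0.005],"rot":[0,0,0],"grip":0.01},{"translation":[0,0,-0.015],"rot":[0,0,0],"grip":0.01}]'

```text
t: 10.6
eef_pos: [0.6061, 0.0238, 0.1008]
tool_rot: [-0.001, 0.732, 0.681, -0.001]
contact_force: [-0.6, -0.0, -2.2]
gripper_width: 0.271
```

Request:
send_rows --commands '[{"translation":[0,0,-0.015],"rot":[0,0,0],"grip":0.01},{"translation":[0,0,-0.015],"rot":[0,0,0],"grip":0.01},{"translation":[0,0,-0.015],"rot":[0,0,0],"grip":0.01},{"translation":[-0.01,0,0],"rot":[0,0,0],"grip":0.01},{"translation":[-0.02,0,0],"rot":[0,0,0],"grip":0.01}]'

```text
t: 11.02
eef_pos: [0.6064, -0.0039, 0.148]
tool_rot: [-0.0, 0.731, 0.683, 0.002]
contact_force: [0.3, 0.1, -2.3]
gripper_width: 0.273
```

Request:
send_rows --commands '[{"translation":[-0.035,0,0],"rot":[0,0,0],"grip":0.01},{"translation":[-0.035,0,0],"rot":[0,0,0],"grip":0.01},{"translation":[-0.035,0,0],"rot":[0,0,0],"grip":0.01},{"translation":[-0.012,0,0],"rot":[0,0,0],"grip":0.01},{"translation":[0,0,0],"rot":[0,0,0],"grip":0.01}]'

```text
t: 11.43
eef_pos: [0.5953, -0.1298, 0.1471]
tool_rot: [0.001, 0.735, 0.678, -0.001]
contact_force: [-0.0, 0.3, -1.1]
gripper_width: 0.273
```

Request:
send_rows --commands '[{"translation":[0,0,0],"rot":[0,0,0],"grip":0.01},{"translation":[0,0,0],"rot":[0,0,0],"grip":0.01},{"translation":[0,0,0],"rot":[0,0,0],"grip":0.01},{"translation":[0,0,0],"rot":[0,0,0],"grip":0.01},{"translation":[0,0,0],"rot":[0,0,0],"grip":0.01}]'

```text
t: 11.85
eef_pos: [0.597, -0.1225, 0.1471]
tool_rot: [-0.0, 0.732, 0.681, 0.0]
contact_force: [-0.5, 0.1, -2.6]
gripper_width: 0.27
```

```bash
python3 - <<'E'
from h import *
from station import *
c=read_camera("scene");cv2.imwrite("pics/scene8.png",cv2.resize(c["pixels"][130:280,260:440,::-1],None,fx=4,fy=4))
t=read_camera("top");cv2.imwrite("pics/top8.png",cv2.resize(t["pixels"][90:240,240:420,::-1],None,fx=4,fy=4))
o=get_obs();print(o["eef_pos"],o["contact_force"],tm(o,[.5959,-.1301,.082]))
for k in(c,t):
  for r in moments(k,cloud(k),.5,.75,-.22,.15,.033,.045,.037): print("slat",*r)
E
```

```text
[ 0.59693446 -0.12300388  0.14723949] [-0.14965358  0.52781942 -2.24964647] (array([-7.2, -0.5, 65.2]), np.float64(85.87), 'tool z', array([ 0.e+00,  2.e-04, -1.e+00]))
slat 416 [612.8  94.4] short/long [ 38.5 137.8] shortaxis deg 84.89 z 37.4
slat 330 [621.7   7.1] short/long [ 38.3 102.5] shortaxis deg 87.59 z 37.2
slat 356 [ 569.3 -140.2] short/long [37.5 97.4] shortaxis deg 82.17 z 36.9
slat 69 [509.  -26.2] short/long [16.6 47.1] shortaxis deg 10.91 z 39.0
slat 746 [613.3  93.9] short/long [ 35.9 139.3] shortaxis deg 85.9 z 36.7
slat 749 [605.6   8.3] short/long [ 36.1 141.1] shortaxis deg 86.35 z 36.6
```

View pics/scene8.png

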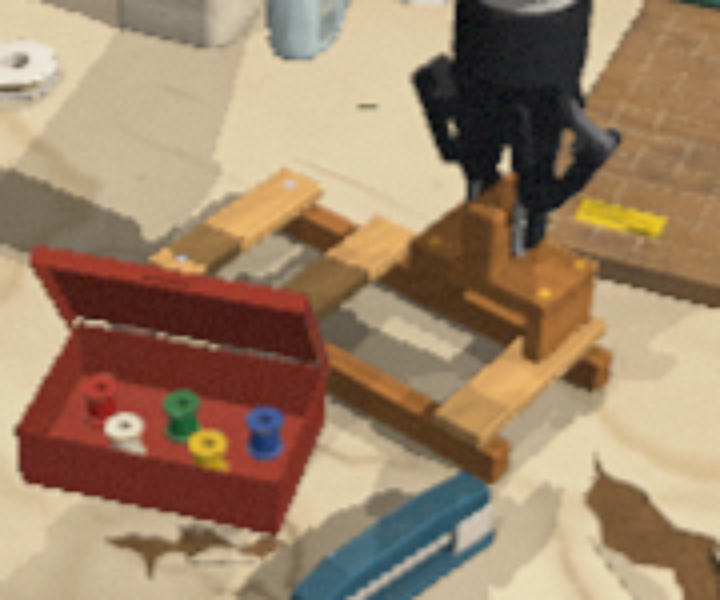

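View pics/top8.png

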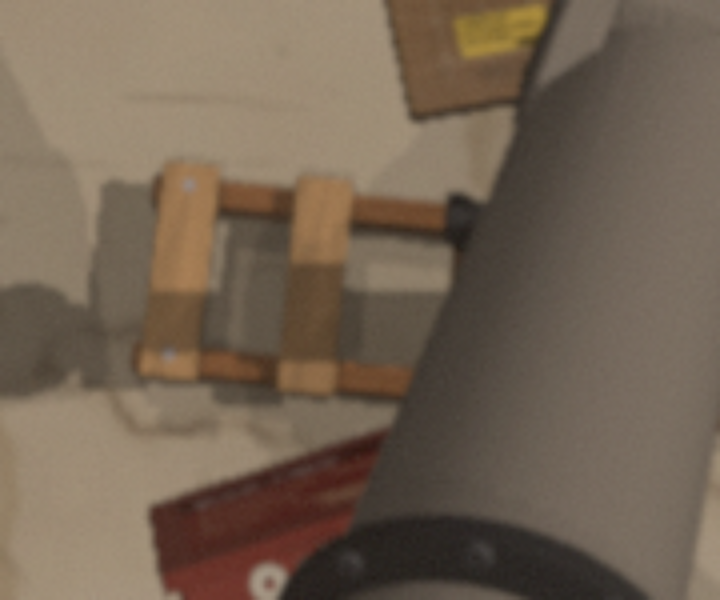

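Request:
send_rows --commands '[{"translation":[-0.007,-0.0005,0],"rot":[0,0,0],"grip":0.01},{"translation":[0,0,0.01],"rot":[0,0,0],"grip":0.01},{"translation":[0,0,0.01],"rot":[0,0,0],"grip":0.01},{"translation":[0,0,0.01],"rot":[0,0,0],"grip":0.01},{"translation":[0,0,0],"rot":[0,0,0],"grip":0.01}]'

```text
t: 12.37
eef_pos: [0.5939, -0.1301, 0.1143]
tool_rot: [-0.002, 0.732, 0.681, -0.001]
contact_force: [0.2, 0.0, -3.0]
gripper_width: 0.27
```

```bash
python3 - <<'E'
from h import *
from station import *
c=read_camera("scene");cv2.imwrite("pics/scene9.png",cv2.resize(c["pixels"][130:280,300:440,::-1],None,fx=4,fy=4))
o=get_obs();print(o["eef_pos"],o["contact_force"],tm(o,[.5959,-.1301,.082]))
E
```

```text
[ 0.59448713 -0.13029666  0.11528969] [-0.27420179 -0.24158008 -1.36940501] (array([ 0.3,  1.5, 33.3]), np.float64(85.81), 'tool z', array([-3.6e-03,  5.0e-04, -1.0e+00]))
```

View pics/scene9.png

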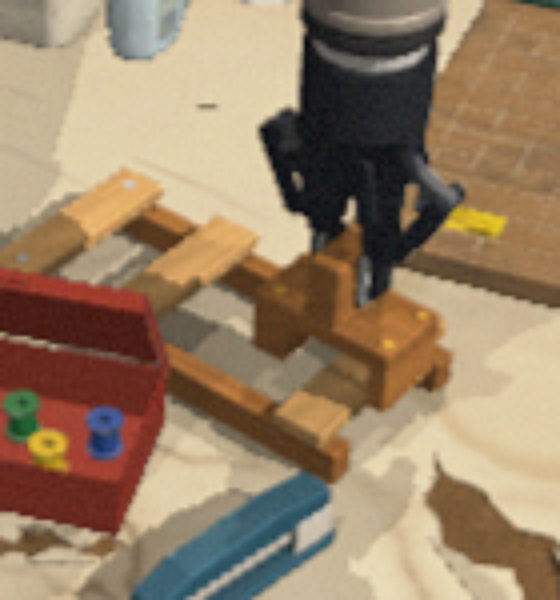

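Request:
send_rows --commands '[{"translation":[0,0,0.01],"rot":[0,0,0],"grip":0.01},{"translation":[0,0,0.01],"rot":[0,0,0],"grip":0.01},{"translation":[0,0,0.01],"rot":[0,0,0],"grip":0.01},{"translation":[0,0,0.003],"rot":[0,0,0],"grip":0.01},{"translation":[0,0,0],"rot":[0,0,0],"grip":0.01}]'

```text
t: 12.83
eef_pos: [0.5949, -0.1305, 0.0828]
tool_rot: [-0.001, 0.732, 0.681, -0.001]
contact_force: [0.1, 0.3, -1.7]
gripper_width: 0.274
```

```bash
python3 - <<'E'
from h import *
from station import *
c=read_camera("scene");cv2.imwrite("pics/scene10.png",cv2.resize(c["pixels"][130:280,300:440,::-1],None,fx=4,fy=4))
o=get_obs();print(o["eef_pos"],o["contact_force"],tm(o,[.6013,-.0589,.082]))
E
```

```text
[ 0.59538922 -0.13068366  0.08359813] [ 0.28281726  0.30096227 -1.96784468] (array([72. ,  0.6,  1.6]), np.float64(85.8), 'tool z', array([-1.2e-03,  1.0e-04, -1.0e+00]))
```

View pics/scene10.png

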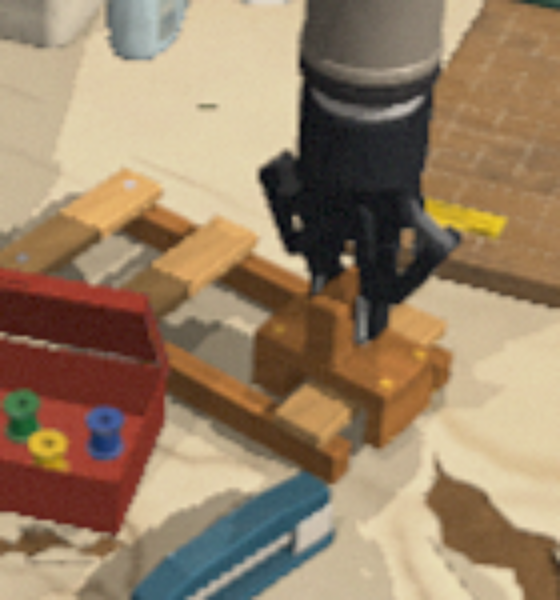

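Request:
send_rows --commands '[{"translation":[0.002,0,0.001],"rot":[0,0,0],"grip":0.01},{"translation":[0.002,0,0],"rot":[0,0,0],"grip":0.01},{"translation":[0.002,0,0],"rot":[0,0,0],"grip":0.01},{"translation":[0.002,0,0],"rot":[0,0,0],"grip":0.01},{"translation":[0.003,0,0],"rot":[0,0,0],"grip":0.01}]'

```text
t: 13.3
eef_pos: [0.5968, -0.1199, 0.0836]
tool_rot: [0.0, 0.733, 0.681, 0.0]
contact_force: [0.4, -1.6, -1.5]
gripper_width: 0.271
```

Request:
send_rows --commands '[{"translation":[0.003,0,0],"rot":[0,0,0],"grip":0.01},{"translation":[0.003,0,0],"rot":[0,0,0],"grip":0.01},{"translation":[0.003,0,0],"rot":[0,0,0],"grip":0.01},{"translation":[0.003,0,0],"rot":[0,0,0],"grip":0.01},{"translation":[0.003,0,0],"rot":[0,0,0],"grip":0.01}]'

```text
t: 13.72
eef_pos: [0.5978, -0.1046, 0.0833]
tool_rot: [0.0, 0.732, 0.681, 0.0]
contact_force: [0.3, -1.6, -1.6]
gripper_width: 0.273
```

Request:
send_rows --commands '[{"translation":[0.003,0,0],"rot":[0,0,0],"grip":0.01},{"translation":[0.003,0,0],"rot":[0,0,0],"grip":0.01},{"translation":[0.003,0,0],"rot":[0,0,0],"grip":0.01},{"translation":[0.003,0,0],"rot":[0,0,0],"grip":0.01},{"translation":[0.003,0,0],"rot":[0,0,0],"grip":0.01}]'

```text
t: 14.13
eef_pos: [0.5988, -0.0895, 0.0832]
tool_rot: [-0.0, 0.732, 0.681, -0.0]
contact_force: [0.5, -1.6, -0.5]
gripper_width: 0.268
```

Request:
send_rows --commands '[{"translation":[0.003,0,0],"rot":[0,0,0],"grip":0.01},{"translation":[0.003,0,0],"rot":[0,0,0],"grip":0.01},{"translation":[0.003,0,0],"rot":[0,0,0],"grip":0.01},{"translation":[0.003,0,0],"rot":[0,0,0],"grip":0.01},{"translation":[0,0,0],"rot":[0,0,0],"grip":0.01}]'

```text
t: 14.55
eef_pos: [0.5997, -0.0767, 0.0832]
tool_rot: [-0.0, 0.732, 0.681, 0.0]
contact_force: [-0.3, 0.1, -1.9]
gripper_width: 0.271
```

```bash
python3 - <<'E'
from h import *
from station import *
c=read_camera("scene");cv2.imwrite("pics/scene11.png",cv2.resize(c["pixels"][130:280,280:440,::-1],None,fx=4,fy=4))
o=get_obs();print(o["eef_pos"],o["contact_force"],tm(o,[.6013,-.0589,.082]))
E
```

```text
[ 0.59963558 -0.07684381  0.08309929] [-0.73908551  0.374749   -1.15954969] (array([18. ,  0.4,  1.1]), np.float64(85.86), 'tool z', array([-4.e-04,  8.e-04, -1.e+00]))
```

View pics/scene11.png

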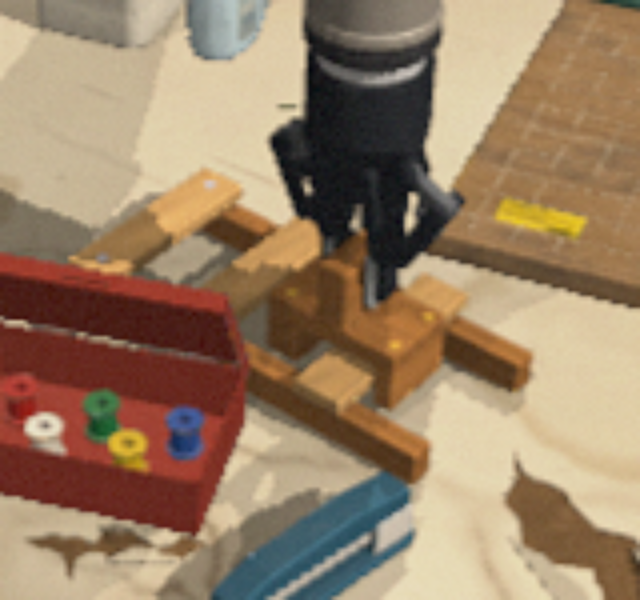

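Request:
send_rows --commands '[{"translation":[0.003,0,0],"rot":[0,0,0],"grip":0.01},{"translation":[0.003,0,0],"rot":[0,0,0],"grip":0.01},{"translation":[0.003,0,0],"rot":[0,0,0],"grip":0.01},{"translation":[0.002,0,0],"rot":[0,0,0],"grip":0.01},{"translation":[0.001,0,0],"rot":[0,0,0],"grip":0.01}]'

```text
t: 15.02
eef_pos: [0.6005, -0.0652, 0.0832]
tool_rot: [-0.0, 0.732, 0.681, 0.0]
contact_force: [0.3, -1.7, -1.4]
gripper_width: 0.272
```

Request:
send_rows --commands '[{"translation":[0.001,0,0],"rot":[0,0,0],"grip":0.01},{"translation":[0.001,0,0],"rot":[0,0,0],"grip":0.01},{"translation":[0.001,0,0],"rot":[0,0,0],"grip":0.01},{"translation":[0,0,0],"rot":[0,0,0],"grip":0.01},{"translation":[0,0,0],"rot":[0,0,0],"grip":0.01}]'

```text
t: 15.43
eef_pos: [0.6008, -0.0627, 0.0833]
tool_rot: [-0.0, 0.732, 0.681, 0.0]
contact_force: [-0.2, -0.1, -1.4]
gripper_width: 0.273
```

```bash
python3 - <<'E'
from h import *
from station import *
o=get_obs();print(o["eef_pos"],o["contact_force"],o["torque"],tm(o,[.6013,-.0589,.082]))
E
```

```text
[ 0.60081134 -0.06265984  0.08328778] [-0.21328361 -0.10941074 -1.37883888] [ 0.0152054  -0.00041231  0.02398705] (array([3.8, 0.2, 1.3]), np.float64(85.81), 'tool z', array([ 0.e+00,  3.e-04, -1.e+00]))
```

Request:
send_rows --commands '[{"translation":[0.0008,0,0],"rot":[0,0,0],"grip":0.01},{"translation":[0.0008,0,0],"rot":[0,0,0],"grip":0.01},{"translation":[0.0007,0,0],"rot":[0,0,0],"grip":0.01},{"translation":[0.0005,0,0],"rot":[0,0,0],"grip":0.01},{"translation":[0,0,0],"rot":[0,0,0],"grip":0.01}]'

```text
t: 15.85
eef_pos: [0.601, -0.0601, 0.0833]
tool_rot: [0.0, 0.732, 0.681, 0.0]
contact_force: [0.1, 0.0, -1.6]
gripper_width: 0.269
```

```bash
python3 - <<'E'
from h import *
from station import *
o=get_obs();print(o["eef_pos"],o["contact_force"],o["torque"],tm(o,[.6013,-.0589,.082]))
E
```

```text
[ 0.60101532 -0.06005497  0.08331692] [ 0.08782202  0.00554079 -1.61799981] [-0.15480614  0.07418506 -0.05467995] (array([1.2, 0.2, 1.3]), np.float64(85.81), 'tool z', array([ 1.e-04, -0.e+00, -1.e+00]))
```

Request:
send_rows --commands '[{"translation":[0.0004,0,0],"rot":[0,0,0],"grip":0.01},{"translation":[0.0003,0,0],"rot":[0,0,0],"grip":0.01},{"translation":[0,0,0],"rot":[0,0,0],"grip":0.01},{"translation":[0,0,0],"rot":[0,0,0],"grip":0.01},{"translation":[0,0,0],"rot":[0,0,0],"grip":0.01}]'

```text
t: 16.27
eef_pos: [0.6011, -0.0594, 0.0833]
tool_rot: [0.0, 0.733, 0.681, 0.0]
contact_force: [0.2, -1.0, -1.1]
gripper_width: 0.269
```

```bash
python3 - <<'E'
from h import *
from station import *
o=get_obs();print(o["eef_pos"],o["contact_force"],o["torque"],tm(o,[.6013,-.0589,.082]))
E
```

```text
[ 0.60105393 -0.05943389  0.08331002] [ 0.16704172 -0.96821979 -1.12654643] [-0.30155476  0.04531381 -0.02845751] (array([0.6, 0.2, 1.3]), np.float64(85.8), 'tool z', array([ 1.e-04, -0.e+00, -1.e+00]))
```

Request:
send_rows --commands '[{"translation":[0.0004,0,0],"rot":[0,0,0],"grip":0.01},{"translation":[0,0,0],"rot":[0,0,0],"grip":0.01},{"translation":[0,0,0],"rot":[0,0,0],"grip":0.01},{"translation":[0,0,0],"rot":[0,0,0],"grip":0.01},{"translation":[0,0,0],"rot":[0,0,0],"grip":0.01}]'

```text
t: 16.68
eef_pos: [0.6011, -0.059, 0.0833]
tool_rot: [0.0, 0.733, 0.681, 0.0]
contact_force: [-0.1, -2.4, -1.5]
gripper_width: 0.267
```

```bash
python3 - <<'E'
from h import *
from station import *
c=read_camera("scene")
cv2.imwrite("pics/scene12.png",cv2.resize(c["pixels"][130:280,280:440,::-1],None,fx=4,fy=4))
o=get_obs();print(o["eef_pos"],o["contact_force"],o["torque"],tm(o,[.6013,-.0589,.082]))
E
```

```text
[ 0.60109729 -0.05902401  0.08329689] [ 0.05192955 -1.0216712  -2.09862759] [-0.39078548  0.08397634  0.02869745] (array([0.1, 0.2, 1.3]), np.float64(85.81), 'tool z', array([ 1.e-04, -0.e+00, -1.e+00]))
```

View pics/scene12.png

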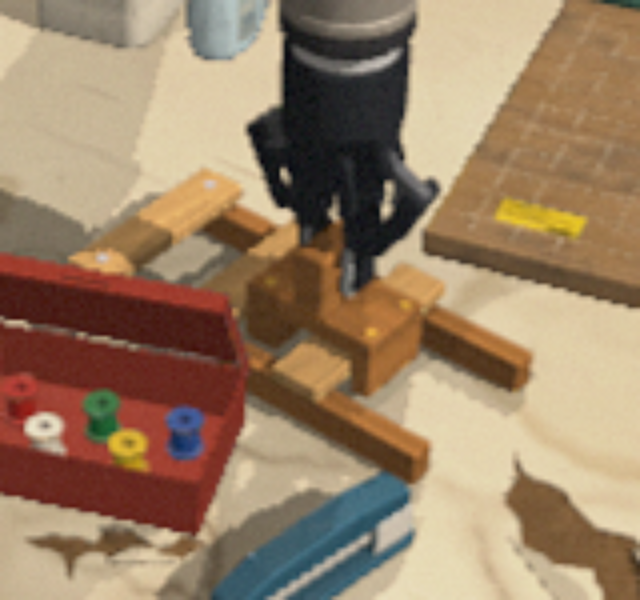

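Request:
send_rows --commands '[{"translation":[0.0003,0,0],"rot":[0,0,0],"grip":0.01},{"translation":[0,0,0],"rot":[0,0,0],"grip":0.01},{"translation":[0,0,0],"rot":[0,0,0],"grip":0.01},{"translation":[0,0,0],"rot":[0,0,0],"grip":0.01},{"translation":[0,0,0],"rot":[0,0,0],"grip":0.01}]'

```text
t: 17.15
eef_pos: [0.6011, -0.0588, 0.0833]
tool_rot: [0.0, 0.733, 0.681, -0.0]
contact_force: [-0.4, -1.0, -2.2]
gripper_width: 0.27
```

```bash
python3 - <<'E'
from h import *
from station import *
o=get_obs();print(o["eef_pos"],o["contact_force"],o["torque"],tm(o,[.6013,-.0589,.082]))
E
```

```text
[ 0.60107564 -0.0588362   0.08327931] [-0.38269194 -0.97039782 -2.19539981] [-0.53547911  0.02467417 -0.02149673] (array([-0. ,  0.2,  1.3]), np.float64(85.8), 'tool z', array([ 0.e+00, -1.e-04, -1.e+00]))
```

Request:
send_rows --commands '[{"translation":[-0.003,0,0],"rot":[0,0,0],"grip":0.01},{"translation":[-0.003,0,0],"rot":[0,0,0],"grip":0.01},{"translation":[0,0,0],"rot":[0,0,0],"grip":0.01},{"translation":[0,0,-0.005],"rot":[0,0,0],"grip":0.01},{"translation":[0,0,-0.015],"rot":[0,0,0],"grip":0.01}]'

```text
t: 17.57
eef_pos: [0.5991, -0.0642, 0.1018]
tool_rot: [-0.002, 0.732, 0.681, -0.001]
contact_force: [-0.4, 0.6, -2.6]
gripper_width: 0.266
```

Request:
send_rows --commands '[{"translation":[0,0,-0.015],"rot":[0,0,0],"grip":0.01},{"translation":[0,0,-0.015],"rot":[0,0,0],"grip":0.01},{"translation":[0,0,-0.015],"rot":[0,0,0],"grip":0.01},{"translation":[-0.01,0,0],"rot":[0,0,0],"grip":0.01},{"translation":[-0.02,0,0],"rot":[0,0,0],"grip":0.01}]'

```text
t: 17.98
eef_pos: [0.5996, -0.0919, 0.1489]
tool_rot: [-0.0, 0.731, 0.683, 0.001]
contact_force: [0.1, -0.3, -2.5]
gripper_width: 0.27
```

Request:
send_rows --commands '[{"translation":[-0.035,0,0],"rot":[0,0,0],"grip":0.01},{"translation":[-0.035,-0.005,0],"rot":[0,0,0],"grip":0.01},{"translation":[-0.035,-0.01,0],"rot":[0,0,0],"grip":0.01},{"translation":[-0.035,-0.01,0],"rot":[0,0,0],"grip":0.01},{"translation":[-0.02,-0.005,0],"rot":[0,0,0],"grip":0.01}]'

```text
t: 18.4
eef_pos: [0.5536, -0.2576, 0.1479]
tool_rot: [0.0, 0.734, 0.679, -0.001]
contact_force: [-0.2, -0.6, -2.7]
gripper_width: 0.274
```

```bash
python3 - <<'E'
from h import *
from station import *
t=read_camera("top")
for r in moments(t,cloud(t),.5,.75,-.22,.15,.033,.045,.037): print("slat",*r)
o=get_obs();print(o["joint_vel"].round(2),o["eef_pos"],o["contact_force"],tm(o,[.555,-.26,.0705]))
P=cloud(dict(np.load("top0.npz")))
m=(P[...,0]>.5)&(P[...,0]<.64)&(P[...,1]>-.35)&(P[...,1]<-.19)&(P[...,2]>.006)
q=P[m];g=q[(q[:,0]>.58)];print("others x>.58",g.min(0) if len(g) else None, g.max(0) if len(g) else None)
m=(P[...,0]>.52)&(P[...,0]<.64)&(P[...,1]>-.26)&(P[...,1]<-.19)&(P[...,2]>.006);print("left part",m.sum(),P[m].min(0) if m.any() else "")
E
```

```text
slat 746 [613.5  94. ] short/long [ 35.9 139.3] shortaxis deg 85.66 z 36.6
slat 741 [606.3   8.2] short/long [ 36.1 140.6] shortaxis deg 86.25 z 36.7
slat 748 [604.1 -77.7] short/long [ 35.8 140.5] shortaxis deg 86.28 z 36.6
[-0.04 -0.01 -0.01  0.    0.    0.   -0.09] [ 0.55212429 -0.26139089  0.14825797] [-1.47347401 -4.04322154 -1.01433059] (array([ 2. ,  2.9, 77.7]), np.float64(85.26), 'tool z', array([-0.0017, -0.0047, -1.    ]))
others x>.58 None None
left part 0
```

Request:
send_rows --commands '[{"translation":[0,0,0],"rot":[0,0,0],"grip":0.01},{"translation":[0,0,0.015],"rot":[0,0,0],"grip":0.01},{"translation":[0,0,0.015],"rot":[0,0,0],"grip":0.01},{"translation":[0,0,0.015],"rot":[0,0,0],"grip":0.01},{"translation":[0,0,0.01],"rot":[0,0,0],"grip":0.01}]'

```text
t: 18.87
eef_pos: [0.5565, -0.2504, 0.0913]
tool_rot: [-0.001, 0.732, 0.681, -0.0]
contact_force: [-0.3, -0.0, -2.7]
gripper_width: 0.272
```

Request:
send_rows --commands '[{"translation":[0,0,0.01],"rot":[0,0,0],"grip":0.01},{"translation":[0,0,0.006],"rot":[0,0,0],"grip":0.01},{"translation":[0,0,0],"rot":[0,0,0],"grip":0.01},{"translation":[0,0,0],"rot":[0,0,0],"grip":0.01},{"translation":[0,0,0],"rot":[0,0,0],"grip":0.01}]'

```text
t: 19.28
eef_pos: [0.5573, -0.2522, 0.0779]
tool_rot: [0.001, 0.733, 0.681, 0.0]
contact_force: [0.4, -0.1, -1.9]
gripper_width: 0.269
```

```bash
python3 - <<'E'
from h import *
from station import *
o=get_obs();print(o["joint_vel"].round(2),o["eef_pos"],o["contact_force"],tm(o,[.555,-.26,.0705]))
c=read_camera("scene")
cv2.imwrite("pics/scene13.png",cv2.resize(c["pixels"][150:300,340:500,::-1],None,fx=4,fy=4))
E
```

```text
[-0.   -0.01  0.   -0.   -0.   -0.    0.  ] [ 0.55732424 -0.25222145  0.07790732] [ 0.36643256 -0.06089063 -1.86880363] (array([-7.9, -1.8,  7.4]), np.float64(85.8), 'tool z', array([ 1.1e-03, -4.0e-04, -1.0e+00]))
```

View pics/scene13.png

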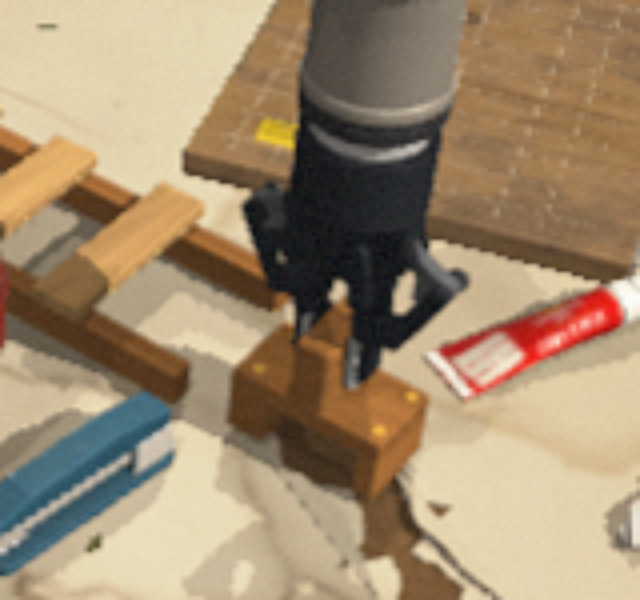

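Request:
send_rows --commands '[{"translation":[0,0,0.004],"rot":[0,0,0],"grip":0.01},{"translation":[0,0,0.002],"rot":[0,0,0],"grip":0.01},{"translation":[0,0,0.001],"rot":[0,0,0],"grip":0.01},{"translation":[0,0,0],"rot":[0,0,0],"grip":0.01},{"translation":[0,0,0],"rot":[0,0,0],"grip":0.01}]'

```text
t: 19.75
eef_pos: [0.5571, -0.2521, 0.0714]
tool_rot: [0.0, 0.733, 0.681, 0.0]
contact_force: [-2.6, 0.5, 8.0]
gripper_width: 0.272
```

Request:
send_rows --commands '[{"translation":[0,0,0.0005],"rot":[0,0,0],"grip":0.01},{"translation":[0,0,0.0005],"rot":[0,0,0],"grip":0.01},{"translation":[0,0,0],"rot":[0,0,0],"grip":0.01},{"translation":[0,0,0],"rot":[0,0,0],"grip":0.01},{"translation":[0,0,0],"rot":[0,0,0],"grip":0.01}]'

```text
t: 20.17
eef_pos: [0.5572, -0.2521, 0.0714]
tool_rot: [0.0, 0.733, 0.681, 0.001]
contact_force: [-6.1, 2.8, 17.4]
gripper_width: 0.27
```

On the bench (17 N). Ease up slightly and open.

Request:
send_rows --commands '[{"translation":[0,0,-0.001],"rot":[0,0,0],"grip":0.01},{"translation":[0,0,0],"rot":[0,0,0],"grip":0.03},{"translation":[0,0,0],"rot":[0,0,0],"grip":0.045},{"translation":[0,0,0],"rot":[0,0,0],"grip":0.05},{"translation":[0,0,0],"rot":[0,0,0],"grip":0.05}]'

```text
t: 20.58
eef_pos: [0.5568, -0.252, 0.0701]
tool_rot: [-0.0, 0.733, 0.681, -0.0]
contact_force: [-0.1, -0.2, 0.5]
gripper_width: 0.584
```

Request:
send_rows --commands '[{"translation":[0,0,0],"rot":[0,0,0],"grip":0.05},{"translation":[0,0,-0.01],"rot":[0,0,0],"grip":0.05},{"translation":[0,0,-0.02],"rot":[0,0,0],"grip":0.05},{"translation":[0,0,-0.03],"rot":[0,0,0],"grip":0.05},{"translation":[0,0,-0.035],"rot":[0,0,0],"grip":0.05}]'

```text
t: 21.0
eef_pos: [0.5557, -0.2516, 0.1655]
tool_rot: [-0.001, 0.733, 0.681, -0.001]
contact_force: [0.2, 0.5, 0.6]
gripper_width: 0.586
```

Request:
send_rows --commands '[{"translation":[0,0,-0.035],"rot":[0,0,0],"grip":0.05},{"translation":[-0.02,0,-0.03],"rot":[0,0,0],"grip":0.05},{"translation":[-0.035,0,0],"rot":[0,0,0],"grip":0.05},{"translation":[-0.035,0,0],"rot":[0,0,0],"grip":0.05},{"translation":[-0.035,0,0],"rot":[0,0,0],"grip":0.05}]'

```text
t: 21.42
eef_pos: [0.548, -0.3778, 0.2321]
tool_rot: [0.001, 0.732, 0.681, 0.001]
contact_force: [1.4, -0.3, 0.4]
gripper_width: 0.588
```

Request:
send_rows --commands '[{"translation":[-0.035,0,0],"rot":[0,0,0],"grip":0.05},{"translation":[-0.035,0,0],"rot":[0,0,0],"grip":0.05},{"translation":[-0.02,0,0],"rot":[0,0,0],"grip":0.05},{"translation":[0,0,0],"rot":[0,0,0],"grip":0.05},{"translation":[0,0,0],"rot":[0,0,0],"grip":0.05}]'

```text
t: 21.83
eef_pos: [0.54, -0.4679, 0.2306]
tool_rot: [0.0, 0.733, 0.68, -0.0]
contact_force: [-0.0, -0.5, 0.3]
gripper_width: 0.583
```

```bash
python3 - <<'E'
from h import *
from station import *
t=read_camera("top");c=read_camera("scene")
P=cloud(t)
for r in moments(t,P,.5,.75,-.22,.15,.033,.045,.037): print("slat",*r)
for r in moments(t,P,.5,.75,-.33,-.19,.083,.1,.09): print("rib",*r)
for r in moments(t,P,.5,.75,-.33,-.19,.038,.056,.045): print("bridge",*r)
for r in moments(t,P,.5,.7,-.22,.15,.019,.031,.025): print("bear",*r)
cv2.imwrite("pics/scene14.png",cv2.resize(c["pixels"][130:310,260:480,::-1],None,fx=3.3,fy=3.3))
cv2.imwrite("pics/top14.png",cv2.resize(t["pixels"][100:260,250:470,::-1],None,fx=3.6,fy=3.6))
print(get_obs()["joint_vel"].round(2))
E
```

```text
slat 747 [612.5  94. ] short/long [ 35.9 139.9] shortaxis deg 85.76 z 36.7
slat 755 [605.9   8.3] short/long [ 36.  140.7] shortaxis deg 86.23 z 36.6
slat 744 [604.2 -77.7] short/long [ 35.6 138.8] shortaxis deg 86.36 z 36.6
slat 100 [ 556.9 -211.4] short/long [19.1 56.8] shortaxis deg 86.6 z 43.2
rib 233 [ 555.5 -250.5] short/long [24.5 55.7] shortaxis deg 85.68 z 89.0
bridge 626 [ 554.7 -249.4] short/long [ 58.1 116.1] shortaxis deg 175.94 z 44.4
bear 142 [664.7  47.5] short/long [19.5 49.8] shortaxis deg 175.09 z 24.4
bear 141 [658.4 -38.8] short/long [19.4 50.7] shortaxis deg 176.49 z 24.7
bear 211 [ 651.1 -137.4] short/long [19.3 75.5] shortaxis deg 175.47 z 24.3
bear 143 [555.6  55.3] short/long [18.5 50.2] shortaxis deg 176.37 z 24.3
bear 148 [548.9 -31.9] short/long [18.7 50.9] shortaxis deg 174.55 z 24.5
bear 211 [ 541.6 -129. ] short/long [18.7 73.3] shortaxis deg 175.0 z 24.3
[-0.02 -0.   -0.01  0.01 -0.   -0.    0.  ]
```

View pics/scene14.png

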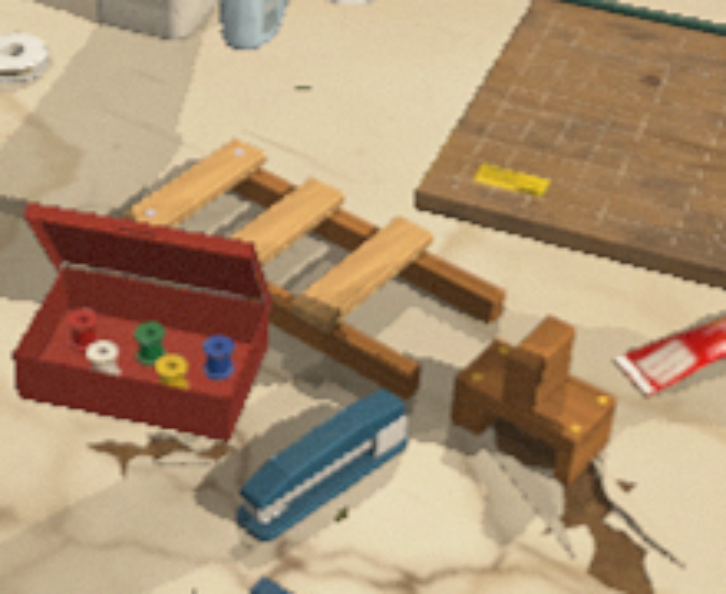

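View pics/top14.png

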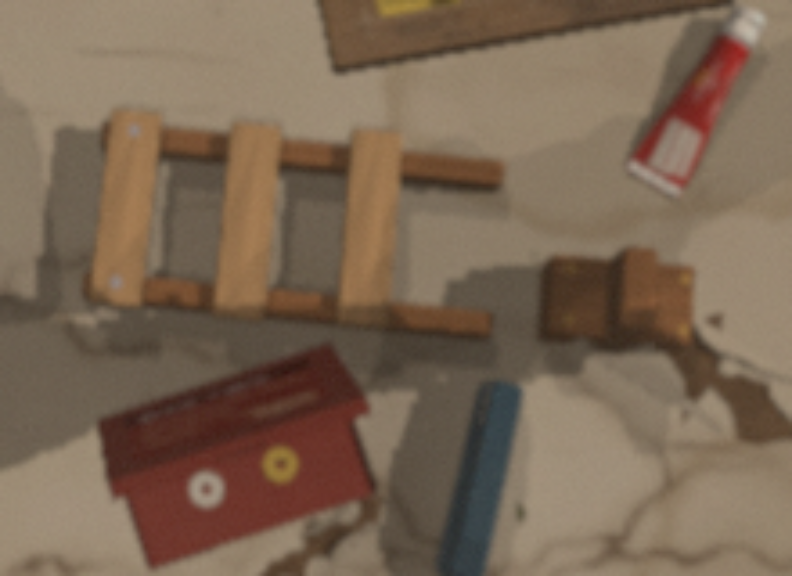

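```bash
python3 -c "
from station import *
print(hand_in())"
```

```text
the job is handed in; nothing more can be done
None
```

I set both loose slats with the hooked spacer and stood it upright on the bench. I handed the job in at about 22 s of the 58 s allowed.

- **Middle slat:** I hooked it by its far edge and drew it in until the spacer's block met the screwed slat, at about 7 N.
- **Outer slat:** I lifted the spacer, stepped it along and drew this slat in to one pitch (86 mm) from the first contact position. The wrist load was only just rising there, so contact with the middle slat was light and not sharply marked. The middle slat did not move measurably.
- **Spacer:** It stands upright with its near end about 30 mm beyond the bearers' right-hand ends. The gripper is clear of everything.

Last checks, from the top camera (calibration good to about 2 mm):

| Check | Measured | Target |
|---|---|---|
| Screwed to middle slat, centre to centre | 86.0 mm (gap 50.0) | 86 mm (gap 50) |
| Middle to outer slat, centre to centre | 85.9 mm (gap 49.9) | 86 mm (gap 50) |
| Slat tops, all three | 36.6–36.7 mm | 37 mm, flat |
| Loose slats' angle to the screwed slat | 0.5–0.6° | square |
| Spacer rib top | 89.0 mm | 90 mm, upright |

- **Angle:** the 0.5–0.6° is close to the measurement noise of about 0.3°.
- **Lengthwise offset:** the outer slat still sits about 4 mm off centre along its own length, as it did at the start, and it rests on both bearers.

No check failed.

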